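Close up the contact grill

ROBOT

A 6-joint arm with a two-finger parallel gripper is mounted at the origin on the work surface. World frame = base frame: x ahead of the robot, y to its left, z up, the work surface at z = 0. Lengths are in m, angles in rad, forces in N, time in s.
With the tool pointing down it reaches from about 0.225 to 0.725 m from the base axis. Payload 3.1 kg.
Tool frame: the origin (TCP) lies on the mounting face of the last link; the fingertips stand 173 mm ahead of it and the grasp point (between the pads) lies 155 mm ahead of it; z points along the fingers, y is the direction in which the jaws open and shut (so a half turn about z gives the same grasp; the last joint's range is limited). The gripper opens to 85 mm and grips with 20 to 120 N. Pads are 22 mm wide; open, the fingers measure 114 mm over their backs; the gripper's body (76 mm by 85 mm) begins 54 mm behind the grasp point. The pads swing forward as they close: fully open they stand 13 mm farther back than shut.
Start: joints at [-1.419, 0.048, 0.099, 1.622, 0, 1.443], TCP at [0.145, -0.505, 0.405] pointing down, gripper open.
Joint ranges: [-2.91, 2.91], [-0.99, 1.94], [-1.21, 1.42], [-2.12, 2.29], [-1.49, 1.47], [-3.14, 3.14]. Speed limits (rad/s): [2.79, 2.79, 3.14, 3.14, 3.14, 3.14].

INTERFACE

Orientations are given as [roll, pitch, yaw] about the fixed x, y, z axes, in that order (R = Rz(yaw) Ry(pitch) Rx(roll)).
In Python, from plant import env gives the robot as it stands.
- The arm moves only by the tool apply_moves, never from a script. Its argument "motion" is one flat list of numbers, 7 for each row, row after row: the shift along the tool's x, y, z in mm, then the turn, a rotation vector about the tool's x, y, z in degrees, then the finger opening in mm, from 0 to 85.4. A call has 1 to 12 rows; each row shifts and turns the pose as measured when the row begins, along the tool's axes as they then stand; what a row does not reach is not made up. A row lasts 1/10 s, in which the tool goes at most 50 mm and 8.59 degrees, less where a joint would pass 70% of its speed; a pose out of reach is approached as far as the arm can. A call is refused whole if a number of a shift passes 50 or a number of a turn 8.59, either way. A call with a gripper value outside its range is refused whole. The fingers move at their own pace and stop on an object; "squeeze" is the grip in N (left out, the last holds). Time passes only in rows, so rows that do not move let the fingers close. It gives the time, the measured TCP pose, the force and the opening at its end, in the units of the state.
- env.read_state(): the state, without advancing time (a new reading comes with each control period).
- env.camera(name): name is "side" or "top"; returns a dict with "frame" (384x512x3 uint8, blue, green, red), "K" (3x3 intrinsics, pixels), "R" (3x3) and "t" (3): a world point X has camera coordinates R X + t. Camera axes: x right, y down, z forward; pixel columns grow to the right and rows downward; lengths in m; the calibration is good to about 2 mm. A picture is of the moment at which its call begins. There is no depth.
- env.close_job(): hands the job in, once; it reports no verdict.
The state is a dict: "time_s": time; "joint_positions": joint angles; "joint_vel": joint speeds; "effort": joint torques, N m; "tool_pos": TCP position; "tool_rot": TCP orientation; "ft_force": force on the tool from outside, world axes, zero at the start; "ft_torque": the same for the moment, N m; "finger_gap": finger opening in m.
Only numpy, scipy, OpenCV 4.12 (cv2) and the standard library are available. Lean on these libraries where they do the work, as an engineer would, in place of code of your own. Each camera call takes 0.05 s, during which the arm holds its last target.

TASK

The contact grill has cooled down and is to be closed up: take the serving spoon off its lower plate and lay it down flat, not dropped, beside its mate in the wooden tray, push the drip tray fully home, and lower the lid gently, without letting it fall, until it is fully shut. Leave the other things on the island where they are.

Things in the scene. Friction and masses are not known exactly. Their poses are not given: they have to be found in the camera images.
- grill: Table-top contact grill, fixed to the island: black base 180 deep (its x) x 270 wide (its y) x 68 mm high to the top of the dark ribbed lower plate (156 x 240 mm, centred). Origin: centre of the underside. Its +x axis points from its front (handle side) to its rear (hinge side), z up. Above the base hinges the aluminium lid, below it at the front slides the drip tray.
- grill_lid (a joint): Opening angle of the lid in rad: 0 fully shut, 1.8 its stop, leaning a little backwards; it grows as the lid opens. Lid 0.70 kg, 172 deep x 262 wide x 43 mm thick, its top 38 mm above the hinge line when shut; stiff hinge: it stays where it is left above about 0.9 rad, but below about 0.8 rad it falls shut by itself if not held. Let go less than about 0.08 rad (20 mm at the handle) above shut it settles softly.
- lid_hinge (a point): Point on the lid's hinge axis, midway across the grill, 95 mm behind the grill's origin and 75 mm above its underside. The hinge axis is the grill's y axis. It does not move with the lid.
- lid_handle (a point): Middle of the lid's bar handle: a straight black round bar of 20 mm diameter, parallel to the hinge axis, 170 mm clear between two end arms (arms 14 mm wide). In the shut lid it lies 240 mm in front of the hinge and 16 mm above it, with 45 mm free between the bar and the front face of the lid; it goes round the hinge with the lid (91 mm above the island when shut, about 0.32 m when open).
- drip_tray (a joint): How far the drip tray is pulled out at the front of the grill, in m: 0 fully home, up to 0.06. It slides along the grill's x axis (pushed in towards +x) with about 1.5 N of friction and stops at home.
- drip_tray_front (a point): Middle of the front face of the drip tray's black pull, 26 mm above the island. The pull's face is 110 mm wide, from 18 to 34 mm above the island, and stands 25 mm out of the base's front face when the tray is home (115 mm in front of the grill's origin).
- spoon: Steel serving spoon to be put away, lying on the grill's lower plate, 200 mm long, 0.11 kg. Origin: under the middle of its length, at the level of the underside of the bowl; +x points along it to the bowl's tip, z up. The bowl is an oval 78 x 52 mm and 15 mm deep, centred at x = +61 mm; the arched handle, 5 mm thick and 11 to 18 mm wide, runs from x = +26 to x = -100 mm. It balances at about x = +44 mm. It can stand out over the grill's front.
- spoon_grip (a point): Point on the spoon's handle near the bowl, at x = -5 mm, 17 mm above the spoon's underside; here the handle is 12 to 14 mm wide and 5 mm thick.
- serving_tray: Wooden serving tray, fixed to the island, 260 (its x) x 170 mm (its y), floor 6 mm above the island, rim 7 mm thick and 16 mm high. Origin: centre of the underside. One half holds the other spoon, lying along x near y = +40 mm; the half at negative y is free for the spoon (lying along x, near y = -40 mm).
- other_spoon: The spoon's mate, same shape and axes as the spoon, lying in the serving tray; it stays in the tray.
- pot: Bystander: closed cast aluminium pot with ear handles, 180 mm across (ears 232 mm), 150 mm high to the lid's knob. Origin: centre of the underside.
- bowl: Bystander: green plastic bowl, 170 mm across, 70 mm high. Origin: centre of the underside.
- pepper_pot: Bystander: white ceramic pepper pot, 52 mm across, 101 mm high. Origin: centre of the underside.
- oil_bottle: Bystander: green glass oil bottle, 64 mm across, 230 mm high. Origin: centre of the underside.
- mug: Bystander: blue ceramic mug, 80 mm across, 90 mm high. Origin: centre of the underside.
Mind the look-alikes: they are no part of the job. What is shaped like the spoon but orange or red is not meant.

How it is judged:
At the end, for the whole second after the job is handed in: Lid shut (within 0.03 rad) and drip tray home (within 6 mm). Both spoons at rest on the floor of the wooden tray, inside its rim, bowl up and flat (within 0.15 rad), neither on top of the other, the cleared spoon along the tray (within 0.4 rad, either way round) (value of joint grill_lid below 0.03 rad and value of joint drip_tray below 0.006 m and x of spoon in the frame of serving_tray between -0.04 and 0.04 m and y of spoon in the frame of serving_tray between -0.07 and 0.07 m and z of each of spoon, other_spoon in the frame of serving_tray below 0.013 m and angle between each of spoon, other_spoon's own z axis and vertical below 0.15 rad and angle between the x axis of spoon and the x axis of serving_tray, either way round below 0.4 rad and x of other_spoon in the frame of serving_tray between -0.04 and 0.04 m and y of other_spoon in the frame of serving_tray between -0.07 and 0.07 m and linear speed of each of spoon, other_spoon below 0.02 m/s); the robot touches nothing.
It fails at once if the spoon was dropped (moving faster than 0.8 m/s with no finger on it, a fall of more than about 30 mm) (linear speed of spoon above 0.8 m/s and contact force between spoon and the fingers below 0.05 N).
It fails at once if the lid was dropped or slammed (closing faster than 2.5 rad/s, which is a fall from more than about 25 mm at the handle) (velocity of joint grill_lid below -2.5 rad/s).
It fails at once if a bystander (pot, bowl, pepper pot, oil bottle or mug) was shifted by more than 30 mm (distance of any of pot, bowl, pepper_pot, oil_bottle, mug from where it was at the start of the episode above 0.03 m).
It also fails if it takes over 72 s, if anything falls off the work surface, if the arm or the gripper's body presses on something with over 40 N, if the wrist force passes 120 N, or if a joint passes its speed limit or range.

## Working session

There is one attempt and no reset: what is moved stays moved. The work goes in short steps, Python scripts to look and compute and a tool call to move; the robot and the scene stay as the last step left them, time stands still between calls to the robot, and variables do not carry over. Pictures are saved under pics/ and viewed, and the job is handed in when it is done.

Besides the shell and the picture viewer there is one more tool, called after "Call:" by a JSON object that holds its "api" and its "payload". apply_moves: Moves the arm, as the interface text tells. Its arguments: {"type":"object","properties":{"motion":{"type":"array","items":{"type":"number"}},"squeeze":{"type":"number"}},"required":["motion"]}

```bash
ls; mkdir -p pics; python3 - <<'E'
from plant import env
import cv2
s=env.read_state()
print({k:s[k] for k in ('time_s','tool_pos','tool_rot','finger_gap','ft_force')})
for n in('side','top'):
    c=env.camera(n); cv2.imwrite(f'pics/{n}0.png',c['frame']); print(n,c['K'],c['R'],c['t'], -c['R'].T@c['t'])
E
```

```text
pics
{'time_s': 0.0, 'tool_pos': array([ 0.14493421, -0.5043783 ,  0.40351648]), 'tool_rot': array([-3.13924752e+00, -2.89485577e-04,  2.79783191e-01]), 'finger_gap': 0.08522442593923477, 'ft_force': array([ 0.29260095,  0.25866496, -0.1122314 ])}
side [[363.96262051   0.         256.17380972]
 [  0.         363.96262051 195.24152048]
 [  0.           0.           1.        ]] [[ 0.9356794   0.3525169   0.01535875]
 [ 0.23223088 -0.58246736 -0.77897407]
 [-0.26565556  0.73243676 -0.62686802]] [-0.48510019 -0.00489698  1.21250817] [ 0.77714502 -0.71993187  0.7637185 ]
top [[374.7990413    0.         255.4518172 ]
 [  0.         374.7990413  195.10414964]
 [  0.           0.           1.        ]] [[ 1.17913230e-02 -9.99928648e-01  1.91407608e-03]
 [-9.92267286e-01 -1.19374685e-02 -1.23544042e-01]
 [ 1.23558076e-01 -4.42527375e-04 -9.92337244e-01]] [0.06180342 0.50163054 1.15267963] [0.35459996 0.06829731 1.2057021 ]
```

View pics/side0.png

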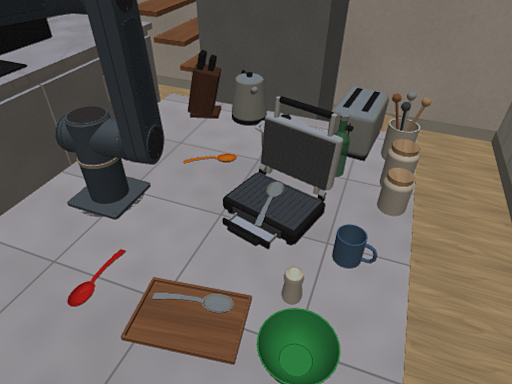

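View pics/top0.png

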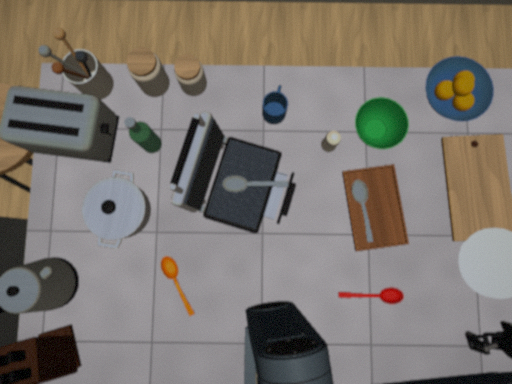

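Candidates for the spoon (top view): steel on the grill (255,184); its mate in the tray (362,210); orange (177,285); red (372,296). I choose the steel one on the grill and check it in a close crop.

```bash
cat > h.py <<'E'
from plant import env
import cv2, numpy as np
from scipy.spatial.transform import Rotation as Ro
def ray(c,u,v,z):
    d=c['R'].T@np.linalg.inv(c['K'])@np.array([u,v,1.]); o=-c['R'].T@c['t']
    return o+d*(z-o[2])/d[2]
def proj(c,X):
    p=c['K']@(c['R']@np.asarray(X,float)+c['t']); return p[:2]/p[2]
def tri(cs,us):
    A=[];b=[]
    for c,(u,v) in zip(cs,us):
        P=c['K']@np.c_[c['R'],c['t']]
        for r,w in((0,u),(1,v)):
            q=P[r]-w*P[2]; A.append(q[:3]); b.append(-q[3])
    x,res,_,_=np.linalg.lstsq(np.array(A),np.array(b),rcond=None); return x
def crop(c,x0,y0,x1,y1,name,s):
    cv2.imwrite('pics/'+name,cv2.resize(c['frame'][y0:y1,x0:x1],None,fx=s,fy=s,interpolation=cv2.INTER_CUBIC))
def load():
    import pickle; return pickle.load(open('c0.pkl','rb'))
E
python3 - <<'E'
from h import *
import pickle
a=env.camera('top');b=env.camera('side')
pickle.dump((a,b),open('c0.pkl','wb'))
crop(a,160,100,310,240,'t1.png',5)
crop(b,210,80,360,250,'s1.png',3.5*1)
crop(a,330,150,430,260,'t2.png',5)
E
```

```text
(no output)
```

View pics/t1.png

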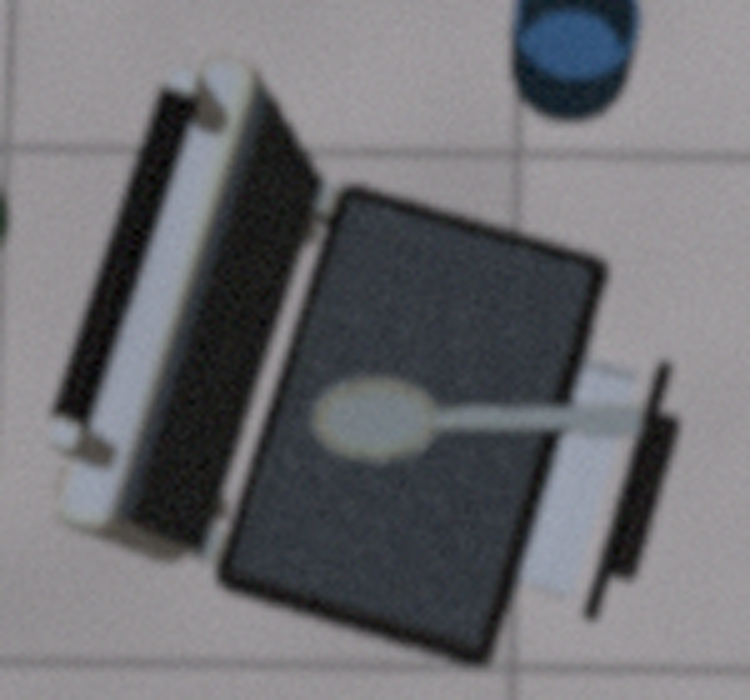

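View pics/s1.png

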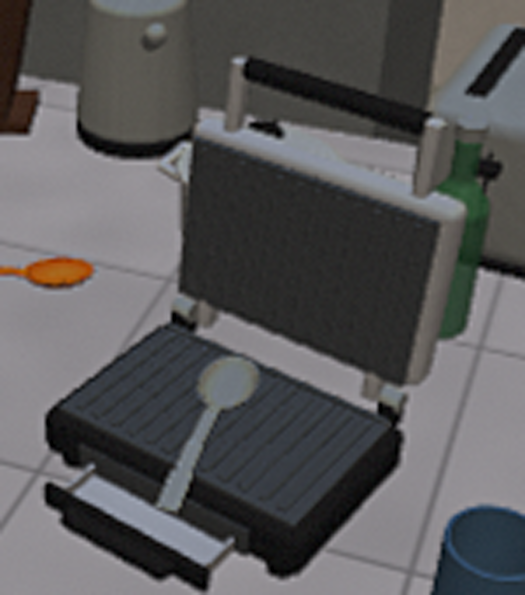

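View pics/t2.png

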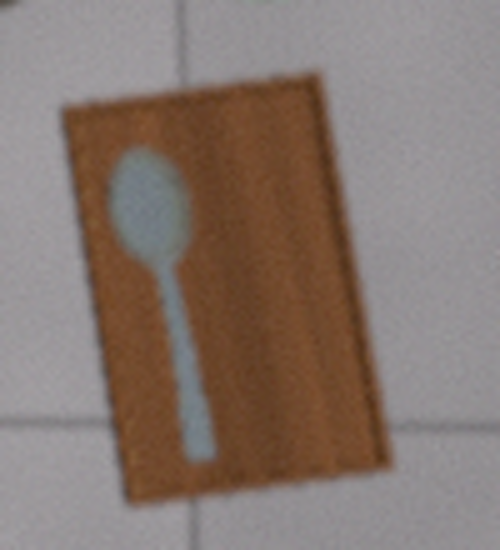

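The crop confirms it: steel spoon, bowl centre at px (235,184), handle end at (288,184), lying on the plate and standing out over the drip tray. The tray's free half is the right one, around px (383,205).

```bash
python3 - <<'E'
from h import *
np.set_printoptions(precision=4,suppress=True)
a,b=load()
f=lambda l,z,o:np.array([ray(a,x/5+o[0],y/5+o[1],z) for x,y in l])
g=f([(350,190),(605,265),(485,662),(222,578)],.066,(160,100)); print('grill',g,g.mean(0),np.linalg.norm(np.roll(g,-1,0)-g,axis=1))
ax=(g[0]+g[3]-g[1]-g[2])[:2]; print('grill yaw',np.arctan2(ax[1],ax[0]))
ay=(g[0]+g[1]-g[2]-g[3])[:2]; print('y dir',np.arctan2(ay[1],ay[0]))
t=f([(63,107),(322,73),(392,465),(128,503)],.016,(330,150)); print('tray',t,t.mean(0),np.linalg.norm(np.roll(t,-1,0)-t,axis=1))
l=(t[0]+t[1]-t[2]-t[3])[:2];print('tray long',np.arctan2(l[1],l[0]))
s=f([(375,418)],.068+.012,(160,100))[0];e=f([(642,420)],.078,(160,100))[0];print('spoon bowl',s,'end',e,np.linalg.norm(s-e), 'yaw',np.arctan2(*(s-e)[1::-1]))
tip=f([(312,418)],.08,(160,100));print(tip)
o=f([(150,208)],.018,(330,150))[0];oe=f([(202,460)],.012,(330,150))[0];print('other',o,oe,np.linalg.norm(o-oe))
# spoon via triangulation: bowl centre; handle end
S=lambda x,y:(x/3.5+210,y/3.5+80)
T=lambda x,y:(x/5+160,y/5+100)
print('bowl',tri((a,b),(T(375,418),S(228,383))),'end',tri((a,b),(T(640,420),S(170,508))))
# handle bar ends, drip
print('bar',tri((a,b),(T(180,92),S(248,68))),tri((a,b),(T(68,415),S(425,122))))
d=f([(675,420),(628,577)],.034,(160,100));print('pull',d,d.mean(0))
for n,X,r in(('side',0,0),):pass
# bystanders
print('pepper',ray(a,332,141,.1),'mug',ray(a,274,105,.09),'pot',ray(a,114,208,.1),'bottle',tri((a,b),((131,122),(343,122))), ray(a,148,140,.1),'bowl',ray(a,382,123,.07))
E
```

```text
grill [[ 0.6753  0.1494  0.066 ]
 [ 0.6293 -0.0101  0.066 ]
 [ 0.3828  0.0618  0.066 ]
 [ 0.4318  0.2224  0.066 ]] [0.5298 0.1059 0.066 ] [0.1659 0.2568 0.1679 0.2542]
grill yaw 1.2825137658594592
y dir -0.287353244622523
tray [[ 0.5832 -0.2124  0.016 ]
 [ 0.6075 -0.3804  0.016 ]
 [ 0.3565 -0.4159  0.016 ]
 [ 0.3308 -0.249   0.016 ]] [ 0.4695 -0.3144  0.016 ] [0.1697 0.2536 0.1689 0.255 ]
tray long 0.1423729355526419
spoon bowl [0.5292 0.1303 0.08  ] end [ 0.5303 -0.0321  0.078 ] 0.1624381734688183 yaw 1.5772216775437717
[[0.5288 0.1686 0.08  ]]
other [ 0.5178 -0.2665  0.018 ] [ 0.3582 -0.2975  0.012 ] 0.16270557925881357
bowl [0.53   0.1306 0.0769] end [ 0.5336 -0.0307  0.0695]
bar [0.5774 0.18   0.3791] [0.5716 0.296  0.254 ]
pull [[ 0.5374 -0.0569  0.034 ]
 [ 0.4376 -0.0273  0.034 ]] [ 0.4875 -0.0421  0.034 ]
pepper [ 0.6602 -0.1621  0.1   ] mug [0.775  0.0138 0.09  ] pot [0.4488 0.4857 0.1   ] bottle [0.6741 0.413  0.2005] [0.6564 0.395  0.1   ] bowl [ 0.7282 -0.3257  0.07  ]
```

```bash
cat >> h.py <<'E'
np.set_printoptions(precision=4,suppress=True)
def go(grasp,yaw=None,tilt=None):
    """print what is left to a grasp-point target (world) with tool down at yaw"""
    s=env.read_state(); R=Ro.from_euler('xyz',s['tool_rot']); p=np.array(s['tool_pos'])
    Rt=R if yaw is None else Ro.from_euler('xyz',[np.pi,0,yaw])
    tcp=np.array(grasp)-Rt.apply([0,0,.155])
    print('t',round(s['time_s'],2),'rot left deg(tool)',np.degrees((R.inv()*Rt).as_rotvec()).round(1),
     'shift mm (tool now)',(R.inv().apply(tcp-p)*1e3).round(1),'shift mm (tool after)',(Rt.inv().apply(tcp-p)*1e3).round(1))
    print('grasp pt now',p+R.apply([0,0,.155]),'rpy',s['tool_rot'],'F',s['ft_force'],'gap',round(s['finger_gap'],4),'q',s['joint_positions'])
E
python3 - <<'E'
from h import *
a,b=load()
S=lambda x,y:(x/3.5+210,y/3.5+80)
T=lambda x,y:(x/5+160,y/5+100)
A=tri((a,b),(T(68,415),S(248,68)));B=tri((a,b),(T(180,92),S(425,122)));print('bar',A,B,(A+B)/2,np.linalg.norm(A-B),np.arctan2(*(B-A)[1::-1]))
for th in(1.5,1.6,1.7,1.8):
    u=np.array([.284,.959]);x=-.24*np.cos(th)+.016*np.sin(th);print(th,np.r_[np.array([.530,.106])+(.095+x)*u,.075+.24*np.sin(th)+.016*np.cos(th)])
go([.53,.0645,.2],1.577)
E
```

```text
bar [0.4927 0.2662 0.308 ] [0.6541 0.2166 0.3112] [0.5734 0.2414 0.3096] 0.16890848310931458 -0.29806863272183204
1.5 [0.5567 0.1961 0.3155]
1.6 [0.5635 0.2192 0.3144]
1.7 [0.5703 0.242  0.3109]
1.8 [0.5769 0.2643 0.3051]
t 0.2 rot left deg(tool) [ -0.1  -0.1 -74.3] shift mm (tool now) [ 527.2 -440.5   49.7] shift mm (tool after) [566.6 388.6  48.9]
grasp pt now [ 0.1449 -0.5042  0.2489] rpy [-3.1401 -0.0002  0.2797] F [-0.4299  0.1909  0.3425] gap 0.0852 q [-1.4188  0.0485  0.0982  1.622  -0.      1.443 ]
```

Call:
{"api": "apply_moves", "payload": {"motion": [0, 0, 0, 0, 0, -8.2, 60, 0, 0, 0, 0, 0, -8.2, 60, 0, 0, 0, 0, 0, -8.2, 60, 0, 0, 0, 0, 0, -8.2, 60, 0, 0, 0, 0, 0, -8.2, 60, 0, 0, 0, 0, 0, -8.2, 60, 0, 0, 0, 0, 0, -8.2, 60, 0, 0, 0, 0, 0, -8.2, 60, 0, 0, 0, 0, 0, -8.2, 60]}}

```text
time_s: 1.1
tool_pos: [0.1449, -0.5039, 0.4006]
tool_rot: [-3.141, -0.008, 1.62]
ft_force: [-1.2, 1.0, 0.4]
finger_gap: 0.0598
```

```bash
python3 - <<'E'
from h import *
go([.53,.0645,.2],1.577)
E
```

```text
t 1.1 rot left deg(tool) [-0.1 -0.5  2.5] shift mm (tool now) [548.2 412.8  49.6] shift mm (tool after) [566.  388.6  45.6]
grasp pt now [ 0.1447 -0.5026  0.2456] rpy [-3.1408 -0.0081  1.6203] F [-1.2245  0.963   0.3569] gap 0.0598 q [-1.4188  0.0505  0.0935  1.6219 -0.      0.1025]
```

Call:
{"api": "apply_moves", "payload": {"motion": [43, 32, 0, 0, 0, 0.3, 60, 43, 32, 0, 0, 0, 0.3, 60, 43, 32, 0, 0, 0, 0.3, 60, 43, 32, 0, 0, 0, 0.3, 60, 43, 32, 0, 0, 0, 0.3, 60, 43, 32, 0, 0, 0, 0.3, 60, 43, 32, 0, 0, 0, 0.3, 60, 43, 32, 0, 0, 0, 0.3, 60, 43, 32, 0, 0, 0, 0, 60, 43, 32, 0, 0, 0, 0, 60, 43, 32, 0, 0, 0, 0, 60, 43, 32, 0, 0, 0, 0, 60]}}

```text
time_s: 2.3
tool_pos: [0.4932, -0.0129, 0.4006]
tool_rot: [3.14, -0.009, 1.566]
ft_force: [0.3, -1.7, 0.1]
finger_gap: 0.0599
```

```bash
python3 - <<'E'
from h import *
go([.53,.0645,.2],1.577)
E
```

```text
t 2.3 rot left deg(tool) [ 0.1 -0.5 -0.6] shift mm (tool now) [77.2 36.3 46.3] shift mm (tool after) [77.2 37.3 45.6]
grasp pt now [ 0.4934 -0.0116  0.2456] rpy [ 3.1404 -0.0086  1.566 ] F [ 0.2551 -1.6816  0.1145] gap 0.0599 q [-0.1647 -0.0354  0.0072  1.6136  0.0087  1.4109]
```

Call:
{"api": "apply_moves", "payload": {"motion": [39, 18, 23, 0, -0.5, -0.6, 40, 38, 18, 23, 0, 0, 0, 40, 0, 0, 40, 0, 0, 0, 40, 0, 0, 0, 0, 0, 0, 40, 0, 0, 0, 0, 0, 0, 40]}}

```text
time_s: 2.8
tool_pos: [0.5316, 0.0736, 0.3108]
tool_rot: [-3.141, -0.0, 1.587]
ft_force: [1.2, 0.4, 0.4]
finger_gap: 0.0403
```

```bash
python3 - <<'E'
from h import *
go([.53,.0645,.088],1.577)
a=env.camera('top');b=env.camera('side')
crop(a,200,120,320,260,'t3.png',4)
crop(b,200,100,360,260,'s3.png',3.5)
E
```

```text
t 2.8 rot left deg(tool) [-0.  -0.   0.6] shift mm (tool now) [-9.1 -1.7 67.8] shift mm (tool after) [-9.1 -1.7 67.8]
grasp pt now [0.5316 0.0736 0.1558] rpy [-3.1412 -0.0005  1.5873] F [1.2179 0.4128 0.4288] gap 0.0403 q [ 0.0124  0.0778 -0.056   1.4374  0.0005  1.5667]
```

View pics/s3.png

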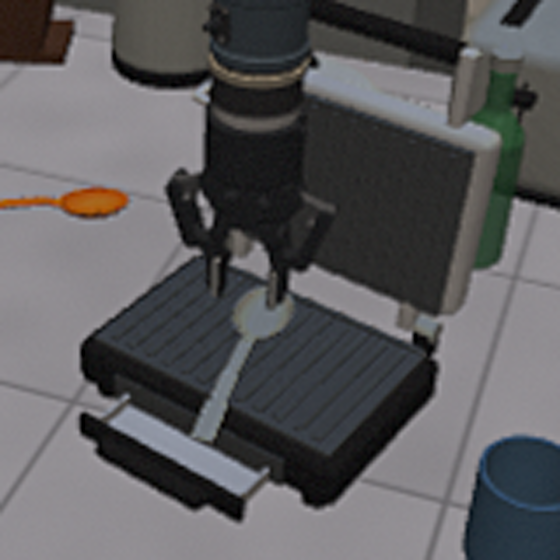

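Fingers hang centred over the handle, clear of the bowl and lid (tips at crop (215,295) and (277,303)). Descending.

Call:
{"api": "apply_moves", "payload": {"motion": [-5, -1, 25, 0, 0, 0.6, 40, -4, -1, 22, 0, 0, 0, 40, 0, 0, 14, 0, 0, 0, 40, 0, 0, 3, 0, 0, 0, 40, 0, 0, 0, 0, 0, 0, 40], "squeeze": 70}}

```text
time_s: 3.4
tool_pos: [0.5364, 0.0594, 0.2613]
tool_rot: [3.115, 0.0, 1.568]
ft_force: [0.0, 0.2, 0.4]
finger_gap: 0.04
```

```bash
python3 - <<'E'
from h import *
go([.53,.0645,.088],1.577)
b=env.camera('side')
crop(b,210,120,330,240,'s4.png',5)
E
```

```text
t 3.4 rot left deg(tool) [ 1.5  0.  -0.5] shift mm (tool now) [ 5.1 -6.9 18.1] shift mm (tool after) [ 5.2 -6.3 18.3]
grasp pt now [0.5406 0.0593 0.1064] rpy [3.1146 0.0001 1.5675] F [0.0303 0.1799 0.4029] gap 0.04 q [-0.0141  0.0852 -0.1475  1.3112  0.0001  1.56  ]
```

View pics/s4.png

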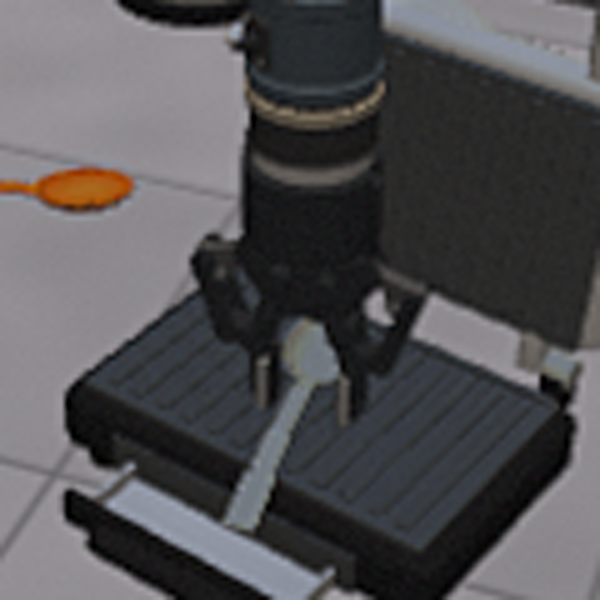

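Call:
{"api": "apply_moves", "payload": {"motion": [4, -6, 6, 1.4, 0, -0.4, 40, 0, 0, 7, 0, 0, 0, 40, 0, 0, 0, 0, 0, 0, 40]}}

```text
time_s: 3.75
tool_pos: [0.5315, 0.0639, 0.2508]
tool_rot: [3.135, 0.0, 1.575]
ft_force: [-0.5, 0.1, 0.4]
finger_gap: 0.0402
```

```bash
python3 - <<'E'
from h import *
go([.53,.0645,.088],1.577)
E
```

```text
t 3.75 rot left deg(tool) [ 0.4  0.  -0.1] shift mm (tool now) [ 0.6 -1.5  7.8] shift mm (tool after) [ 0.6 -1.5  7.8]
grasp pt now [0.5324 0.0639 0.0958] rpy [3.1354 0.0001 1.5754] F [-0.4748  0.1225  0.4228] gap 0.0402 q [-0.0056  0.0928 -0.1603  1.3114 -0.0001  1.5606]
```

Call:
{"api": "apply_moves", "payload": {"motion": [0.5, -2, 5, 0.4, 0, 0, 40, 0, 0, 3, 0, 0, 0, 40, 0, 0, 1, 0, 0, 0, 40]}}

```text
time_s: 4.05
tool_pos: [0.5293, 0.0649, 0.2411]
tool_rot: [-3.14, 0.0, 1.576]
ft_force: [-0.2, 0.5, 0.4]
finger_gap: 0.0401
```

```bash
python3 - <<'E'
from h import *
go([.53,.0645,.088],1.577)
b=env.camera('side')
crop(b,220,140,310,240,'s5.png',6)
E
```

```text
t 4.05 rot left deg(tool) [-0.1  0.  -0.1] shift mm (tool now) [-0.4  0.7 -1.9] shift mm (tool after) [-0.4  0.7 -1.9]
grasp pt now [0.5291 0.0648 0.0861] rpy [-3.1403  0.0002  1.5761] F [-0.2372  0.4546  0.4202] gap 0.0401 q [-0.0038  0.0981 -0.1744  1.2996 -0.0002  1.5617]
```

View pics/s5.png

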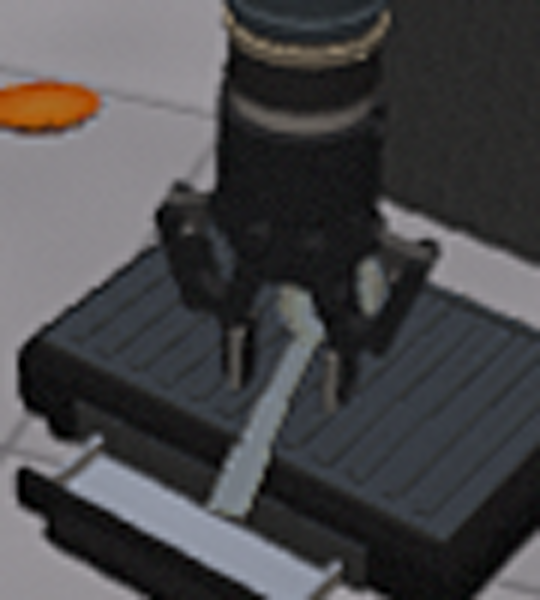

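The fingers straddle the handle (tips at crop (235,385) and (333,405)). I raise 3 mm so the closing tips clear the plate, then close.

Call:
{"api": "apply_moves", "payload": {"motion": [0, 0.5, -3, 0, 0, 0, 40, 0, 0, 0, 0, 0, 0, 5, 0, 0, 0, 0, 0, 0, 5, 0, 0, 0, 0, 0, 0, 5, 0, 0, 0, 0, 0, 0, 5, 0, 0, 0, 0, 0, 0, 5], "squeeze": 80}}

```text
time_s: 4.7
tool_pos: [0.5299, 0.0648, 0.2444]
tool_rot: [-3.14, 0.0, 1.576]
ft_force: [-0.2, 0.5, -0.1]
finger_gap: 0.0098
```

```bash
python3 - <<'E'
from h import *
go([.53,.0645,.088],1.577)
b=env.camera('side')
crop(b,220,140,310,240,'s6.png',6)
E
```

```text
t 4.7 rot left deg(tool) [-0.1  0.  -0.1] shift mm (tool now) [-0.3  0.1  1.4] shift mm (tool after) [-0.3  0.1  1.4]
grasp pt now [0.5296 0.0648 0.0894] rpy [-3.1402  0.0001  1.576 ] F [-0.1915  0.4936 -0.1416] gap 0.0098 q [-0.0039  0.0976 -0.1682  1.3064 -0.0001  1.5616]
```

View pics/s6.png

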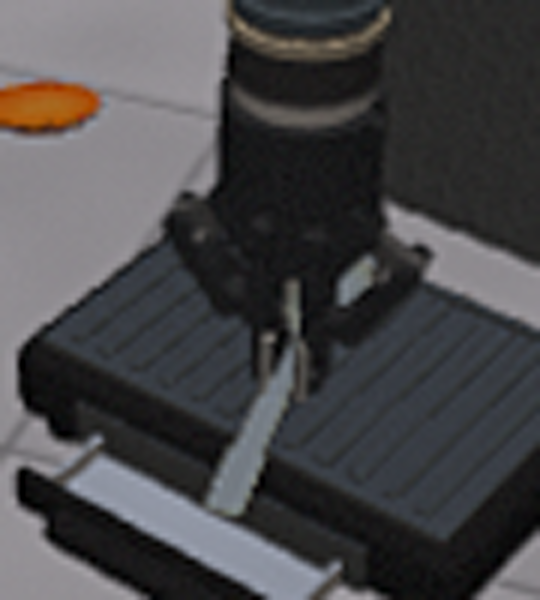

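Call:
{"api": "apply_moves", "payload": {"motion": [0, 0, 0, 0, 0, 0, 5, 0, 0, -6, 0, 0, 0, 5, 0, 0, -8, 0, 0, 0, 5, 0, 0, 0, 0, 0, 0, 5], "squeeze": 100}}

```text
time_s: 5.15
tool_pos: [0.5297, 0.0647, 0.2591]
tool_rot: [-3.139, 0.0, 1.576]
ft_force: [0.9, 0.4, -1.4]
finger_gap: 0.009
```

```bash
python3 - <<'E'
from h import *
go([.53,.0645,.088],1.577)
b=env.camera('side');a=env.camera('top')
crop(b,220,120,310,240,'s7.png',5)
crop(a,200,120,320,260,'t7.png',4)
E
```

```text
t 5.15 rot left deg(tool) [-0.1  0.  -0.1] shift mm (tool now) [-0.2  0.4 16.1] shift mm (tool after) [-0.2  0.3 16.1]
grasp pt now [0.5293 0.0647 0.1041] rpy [-3.1391  0.0004  1.5759] F [ 0.8668  0.3572 -1.3538] gap 0.009 q [-0.004   0.0899 -0.1467  1.3366 -0.0005  1.5617]
```

View pics/s7.png

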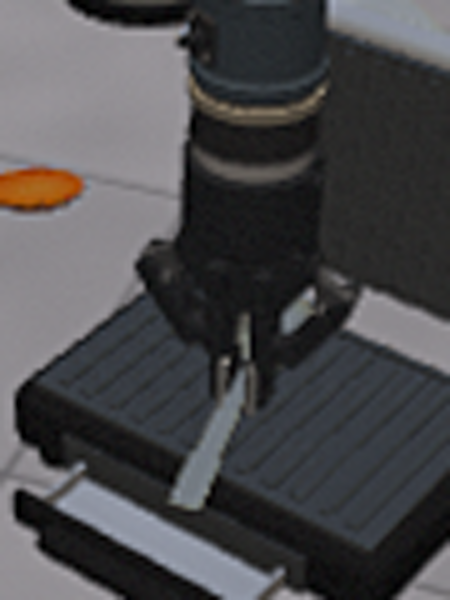

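View pics/t7.png

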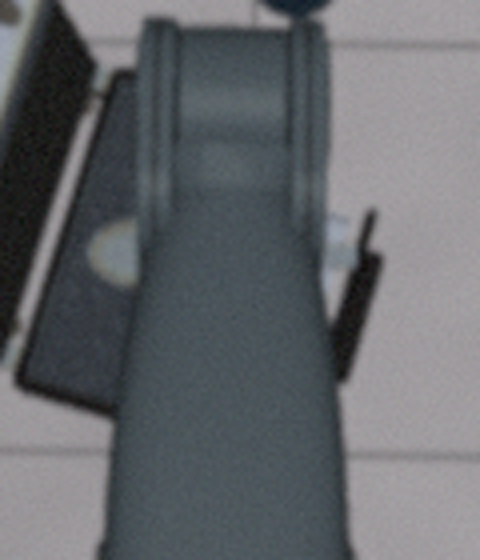

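Call:
{"api": "apply_moves", "payload": {"motion": [0, 0, -20, 0, 0, 0, 5, 0, 0, -25, 0, 0, 0, 5, 0, 0, -25, 0, 0, 0, 5, -15, 0, -15, 0, 0, 0, 5, -30, 0, 0, 0, 0, 0, 5, -35, 0, 0, 0, 0, 0, 5, -35, 0, 0, 0, 0, 0, 5, -25, 0, 0, 0, 0, 0, 5, -10, 0, 0, 0, 0, 0, 5, 0, 0, 0, 0, 0, 0, 5]}}

```text
time_s: 6.25
tool_pos: [0.5301, -0.0892, 0.3438]
tool_rot: [-3.134, 0.0, 1.58]
ft_force: [0.0, 0.7, -0.4]
finger_gap: 0.0088
```

```bash
python3 - <<'E'
from h import *
go([.47,-.354,.15],.142)
b=env.camera('side');a=env.camera('top')
s=env.read_state();p=np.array(s['tool_pos'])+[0,0,-.155]
g=p+[0,0,-.006]
for x,z in((-95,.0),(61,-.0)):
    print(x,'side',proj(b,g+[0,(x+5)/1000,-.006]),'top',proj(a,g+[0,(x+5)/1000,-.006]))
x0=150;crop(b,190,120,330,260,'s8.png',4)
E
```

```text
t 6.25 rot left deg(tool) [-0.4  0.3 82.4] shift mm (tool now) [-264.2  -62.1   39.4] shift mm (tool after) [-97.  253.6  38.8]
grasp pt now [ 0.5289 -0.0893  0.1888] rpy [-3.1338  0.0004  1.5795] F [ 0.0039  0.7259 -0.4051] gap 0.0088 q [-0.2908  0.08    0.0118  1.5099 -0.0027  1.2713]
-95 side [234.6792 232.0482] top [343.903  179.2683]
61 side [258.4593 192.5999] top [287.8413 178.5979]
```

View pics/s8.png

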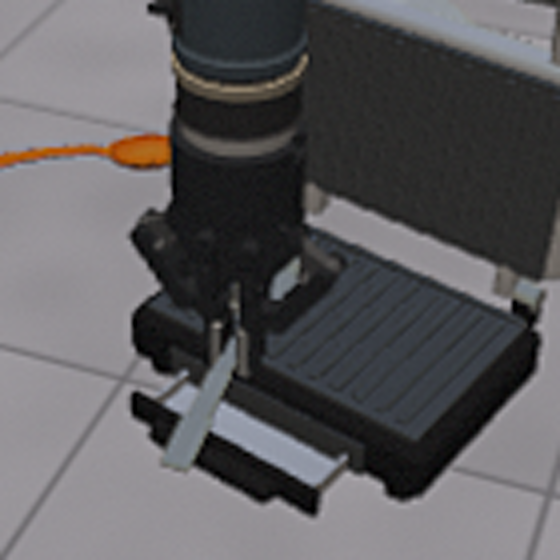

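Handle end seen at (234,237), bowl hidden behind the hand: the spoon hangs level in the grip. Turning it to the tray's direction.

Call:
{"api": "apply_moves", "payload": {"motion": [0, 0, 0, 0, 0, 8.1, 5, 0, 0, 0, 0, 0, 8.1, 5, 0, 0, 0, 0, 0, 8.1, 5, 0, 0, 0, 0, 0, 8.1, 5, 0, 0, 0, 0, 0, 8.1, 5, 0, 0, 0, 0, 0, 8.1, 5, 0, 0, 0, 0, 0, 8.1, 5, 0, 0, 0, 0, 0, 8.1, 5, 0, 0, 0, 0, 0, 8.1, 5, 0, 0, 0, 0, 0, 8.1, 5, 0, 0, 0, 0, 0, 0, 5]}}

```text
time_s: 7.45
tool_pos: [0.5297, -0.0691, 0.3424]
tool_rot: [-3.13, 0.011, 0.135]
ft_force: [-0.0, 0.4, -1.2]
finger_gap: 0.0086
```

```bash
python3 - <<'E'
from h import *
go([.47,-.354,.15],.142)
E
```

```text
t 7.45 rot left deg(tool) [-0.7  0.6 -0.4] shift mm (tool now) [-97.1 274.7  35.3] shift mm (tool after) [-99.5 273.6  37.4]
grasp pt now [ 0.5278 -0.0675  0.1874] rpy [-3.1297  0.0114  0.1349] F [-0.0043  0.4036 -1.237 ] gap 0.0086 q [-0.257   0.0761  0.005   1.5147  0.0067  2.7496]
```

Call:
{"api": "apply_moves", "payload": {"motion": [-6, 18, 0, -0.6, 0.5, -0.4, 5, -11, 30, 0, 0, 0, 0, 5, -12, 34, 0, 0, 0, 0, 5, -12, 34, 0, 0, 0, 0, 5, -12, 34, 0, 0, 0, 0, 5, -12, 34, 0, 0, 0, 0, 5, -11, 30, 0, 0, 0, 0, 5, -9, 25, 0, 0, 0, 0, 5, -5, 14, 0, 0, 0, 0, 5, 0, 0, 0, 0, 0, 0, 5, 0, 0, 0, 0, 0, 0, 5]}}

```text
time_s: 8.55
tool_pos: [0.4842, -0.3298, 0.3401]
tool_rot: [-3.132, 0.0, 0.197]
ft_force: [-0.4, 0.9, -2.2]
finger_gap: 0.0088
```

```bash
python3 - <<'E'
from h import *
go([.47,-.354,.08],.142)
b=env.camera('side');a=env.camera('top')
crop(b,110,200,280,370,'s9.png',4);crop(a,320,130,440,270,'t9.png',4)
E
```

```text
t 8.55 rot left deg(tool) [-0.5  0.   3.2] shift mm (tool now) [-18.6  21.9 104.9] shift mm (tool after) [-17.5  21.9 105.1]
grasp pt now [ 0.4839 -0.3284  0.1851] rpy [-3.1321  0.0001  0.1971] F [-0.3905  0.9286 -2.1997] gap 0.0088 q [-0.7139  0.2063  0.1446  1.5167  0.0057  2.2306]
```

View pics/s9.png

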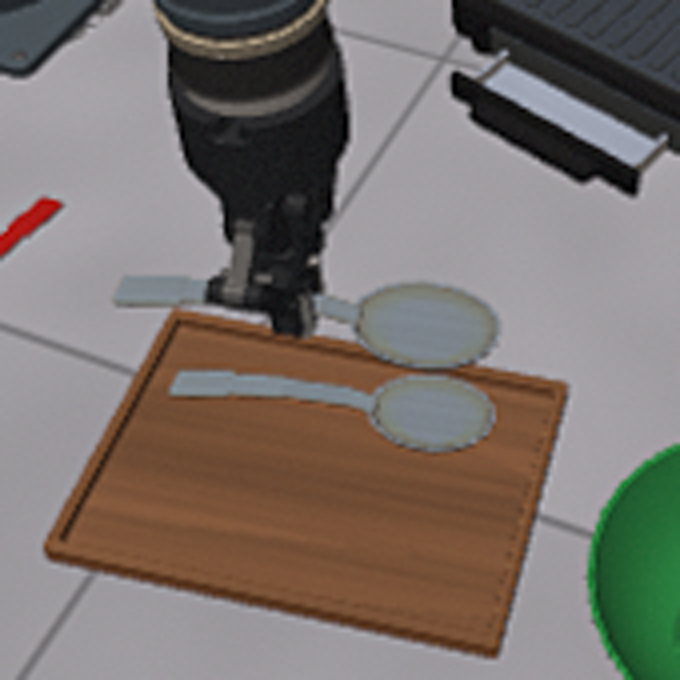

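View pics/t9.png

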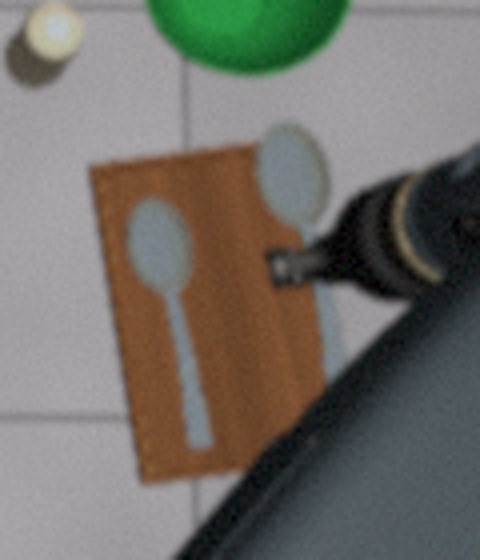

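Spoon hangs above the free half, roughly parallel to its mate; bowl at side px (217,281) and top px (393,174). I check its level by triangulation.

```bash
python3 - <<'E'
from h import *
b=env.camera('side');a=env.camera('top')
B=tri((a,b),((293/4+320,176/4+130),(427/4+110,325/4+200)));print('bowl',B)
s=env.read_state();R=Ro.from_euler('xyz',s['tool_rot']);g=np.array(s['tool_pos'])+R.apply([0,0,.155])
print('grasp',g, 'bowl rel tool',R.inv().apply(B-g))
for dz in(-.025,-.02,-.015,-.01,-.005):
    e=g+R.apply([-.095,0,0]);e[2]+=dz;print(dz,proj(b,e))
# tips: crop left edge of handle end
E
```

```text
bowl [ 0.5488 -0.3162  0.1732]
grasp [ 0.484  -0.3282  0.1853] bowl rel tool [0.0658 0.0011 0.0121]
-0.025 [140.7428 273.8916]
-0.02 [140.2983 272.3322]
-0.015 [139.85   270.7598]
-0.01 [139.398  269.1742]
-0.005 [138.9421 267.5752]
```

Level (bowl centre −12 mm, handle end about −20 mm relative to the grasp point, as when lying on the plate). Moving over the target and down.

Call:
{"api": "apply_moves", "payload": {"motion": [-6, 7, 5, -0.5, 0, 3.0, 5, -6, 8, 15, 0, 0, 0, 5, -5, 6, 25, 0, 0, 0, 5, 0, 0, 25, 0, 0, 0, 5, 0, 0, 20, 0, 0, 0, 5, 0, 0, 8, 0, 0, 0, 5, 0, 0, 0, 0, 0, 0, 5]}}

```text
time_s: 9.45
tool_pos: [0.4712, -0.35, 0.237]
tool_rot: [-3.141, -0.001, 0.156]
ft_force: [-0.8, 0.6, -1.0]
finger_gap: 0.0087
```

```bash
python3 - <<'E'
from h import *
go([.47,-.354,.05],.142)
E
```

```text
t 9.45 rot left deg(tool) [-0.  -0.   0.8] shift mm (tool now) [-1.8  3.8 32. ] shift mm (tool after) [-1.7  3.8 32. ]
grasp pt now [ 0.4713 -0.3499  0.082 ] rpy [-3.1411 -0.0009  0.1564] F [-0.8312  0.6432 -1.0133] gap 0.0087 q [-0.7533  0.2354 -0.0274  1.308   0.001   2.2319]
```

Call:
{"api": "apply_moves", "payload": {"motion": [-1.5, 3, 8, 0, 0, 0.7, 5, 0, 0, 12, 0, 0, 0, 5, 0, 0, 10, 0, 0, 0, 5, 0, 0, 5, 0, 0, 0, 5, 0, 0, 0, 0, 0, 0, 5]}}

```text
time_s: 9.95
tool_pos: [0.4711, -0.354, 0.2017]
tool_rot: [3.139, -0.004, 0.145]
ft_force: [-0.3, -0.7, -1.9]
finger_gap: 0.0088
```

```bash
python3 - <<'E'
from h import *
go([.47,-.354,.0275],.142)
b=env.camera('side')
crop(b,110,220,280,370,'s10.png',4)
E
```

```text
t 9.95 rot left deg(tool) [ 0.2 -0.2  0.1] shift mm (tool now) [-1.2 -0.2 19.2] shift mm (tool after) [-1.1 -0.2 19.2]
grasp pt now [ 0.4717 -0.3544  0.0467] rpy [ 3.1387 -0.0037  0.1446] F [-0.2747 -0.6955 -1.923 ] gap 0.0088 q [-0.7585  0.2612 -0.0688  1.2362  0.0012  2.2385]
```

View pics/s10.png

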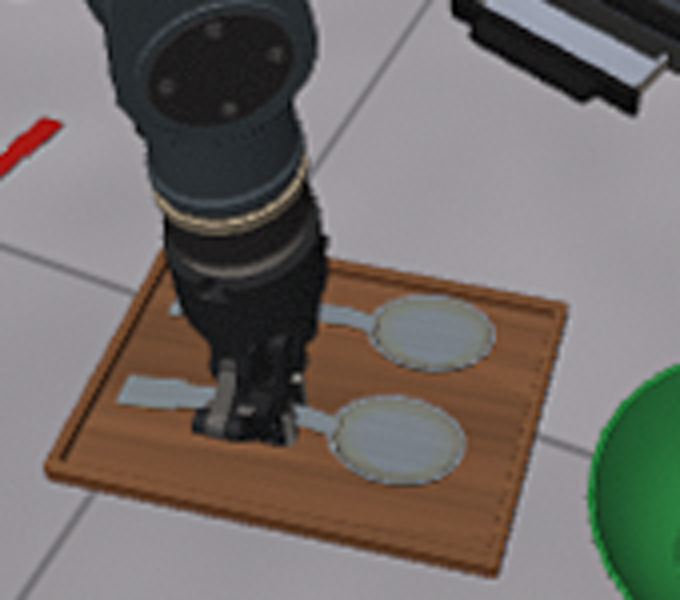

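Spoon over the free half, inside the rim. Lower slowly.

Call:
{"api": "apply_moves", "payload": {"motion": [0, 0, 5, 0.2, -0.2, 0, 5, 0, 0, 5, 0, 0, 0, 5, 0, 0, 4, 0, 0, 0, 5, 0, 0, 2, 0, 0, 0, 5, 0, 0, 0, 0, 0, 0, 5]}}

```text
time_s: 10.5
tool_pos: [0.4719, -0.3546, 0.1863]
tool_rot: [3.14, -0.002, 0.145]
ft_force: [0.2, 0.5, -2.1]
finger_gap: 0.0089
```

```bash
python3 - <<'E'
from h import *
go([.47,-.354,.0275],.142)
E
```

```text
t 10.5 rot left deg(tool) [ 0.1 -0.1  0.2] shift mm (tool now) [-1.8 -0.9  3.7] shift mm (tool after) [-1.8 -0.8  3.8]
grasp pt now [ 0.4722 -0.3548  0.0313] rpy [ 3.14   -0.002   0.1448] F [ 0.1654  0.5465 -2.0956] gap 0.0089 q [-0.7582  0.2766 -0.0822  1.2095  0.0006  2.2386]
```

Call:
{"api": "apply_moves", "payload": {"motion": [0, 0, 1.5, 0, 0, 0, 5, 0, 0, 1.5, 0, 0, 0, 5, 0, 0, 0, 0, 0, 0, 5]}}

```text
time_s: 10.8
tool_pos: [0.472, -0.3547, 0.1833]
tool_rot: [3.14, -0.002, 0.145]
ft_force: [0.4, -0.9, -2.1]
finger_gap: 0.0089
```

```bash
python3 - <<'E'
from h import *
go([.47,-.354,.0275],.142)
E
```

```text
t 10.8 rot left deg(tool) [ 0.1 -0.1  0.2] shift mm (tool now) [-1.9 -0.9  0.8] shift mm (tool after) [-1.9 -0.9  0.8]
grasp pt now [ 0.4724 -0.3549  0.0283] rpy [ 3.1397 -0.0023  0.1448] F [ 0.3793 -0.9056 -2.1256] gap 0.0089 q [-0.7581  0.2791 -0.0855  1.2034  0.0006  2.2386]
```

Call:
{"api": "apply_moves", "payload": {"motion": [0, 0, 1, 0, 0, 0, 5, 0, 0, 1, 0, 0, 0, 5, 0, 0, 0, 0, 0, 0, 5]}}

```text
time_s: 11.1
tool_pos: [0.472, -0.3549, 0.1824]
tool_rot: [3.139, -0.003, 0.145]
ft_force: [-0.1, 1.0, -0.3]
finger_gap: 0.0089
```

```bash
python3 - <<'E'
from h import *
go([.47,-.354,.0265],.142)
E
```

```text
t 11.1 rot left deg(tool) [ 0.2 -0.2  0.2] shift mm (tool now) [-1.9 -1.2  0.8] shift mm (tool after) [-1.9 -1.2  0.9]
grasp pt now [ 0.4725 -0.3553  0.0274] rpy [ 3.1388 -0.0027  0.1448] F [-0.1038  1.0187 -0.3483] gap 0.0089 q [-0.7583  0.2797 -0.0866  1.2007  0.0004  2.2384]
```

Contact felt (Fz −2.1 → −0.3, moved only 1 of 2 mm). Open gently.

Call:
{"api": "apply_moves", "payload": {"motion": [0, 0, 0, 0, 0, 0, 12, 0, 0, 0, 0, 0, 0, 18, 0, 0, 0, 0, 0, 0, 30, 0, 0, 0, 0, 0, 0, 36, 0, 0, 0, 0, 0, 0, 36]}}

```text
time_s: 11.6
tool_pos: [0.4727, -0.3553, 0.183]
tool_rot: [3.137, -0.005, 0.145]
ft_force: [0.8, -0.3, 0.3]
finger_gap: 0.0358
```

```bash
python3 - <<'E'
from h import *
go([.47,-.354,.0265],.142)
b=env.camera('side')
crop(b,110,220,280,370,'s11.png',4)
E
```

```text
t 11.6 rot left deg(tool) [ 0.3 -0.3  0.2] shift mm (tool now) [-2.5 -1.7  1.5] shift mm (tool after) [-2.5 -1.7  1.5]
grasp pt now [ 0.4735 -0.3559  0.028 ] rpy [ 3.1371 -0.0047  0.1448] F [ 0.7618 -0.2715  0.3427] gap 0.0358 q [-0.7582  0.2793 -0.0857  1.1993  0.0009  2.2386]
```

View pics/s11.png

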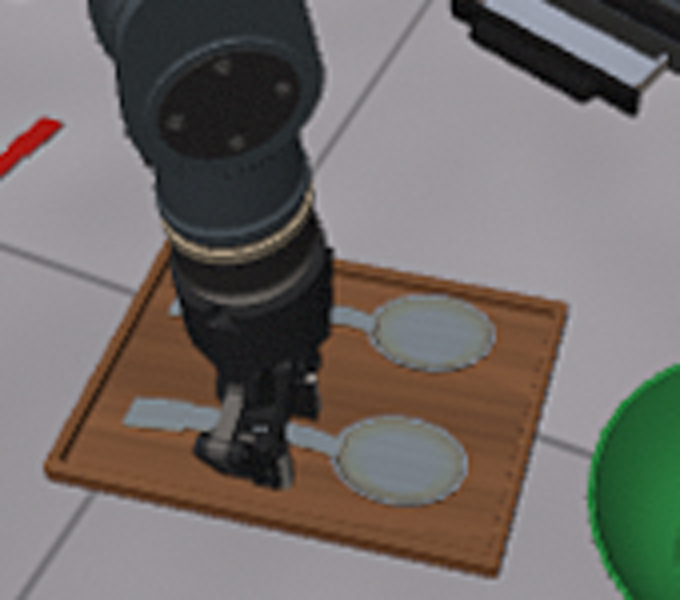

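Spoon lies flat in the free half (bowl at crop (400,460), handle end (130,412)). Lifting straight up.

Call:
{"api": "apply_moves", "payload": {"motion": [0, 0, -8, 0, 0, 0, 36, 0, 0, -15, 0, 0, 0, 36, 0, 0, -30, 0, 0, 0, 36, 0, 0, -35, 0, 0, 0, 36, 0, 0, -20, 0, 0, -8.2, 10, 0, 0, 0, 0, 0, -8.2, 0, 0, 0, 0, 0, 0, -8.2, 0, 0, 0, 0, 0, 0, -8.2, 0, 0, 0, 0, 0, 0, -8.2, 0, 0, 0, 0, 0, 0, -8.2, 0, 0, 0, 0, 0, 0, -8.2, 0, 0, 0, 0, 0, 0, -7, 0]}}

```text
time_s: 12.85
tool_pos: [0.4729, -0.3555, 0.3141]
tool_rot: [3.119, 0.011, 1.315]
ft_force: [0.5, -0.3, -0.2]
finger_gap: 0.0
```

```bash
python3 - <<'E'
from h import *
go([.472,-.091,.12],1.283)
b=env.camera('side')
crop(b,110,220,280,370,'s12.png',4)
E
```

```text
t 12.85 rot left deg(tool) [1.3 0.6 1.8] shift mm (tool now) [256.1 -68.7  34.7] shift mm (tool after) [253.4 -75.9  39.1]
grasp pt now [ 0.4758 -0.3581  0.1591] rpy [3.1192 0.0111 1.3146] F [ 0.4604 -0.3091 -0.1682] gap 0.0 q [-0.7582  0.2027  0.0887  1.4318  0.001   1.0686]
```

View pics/s12.png

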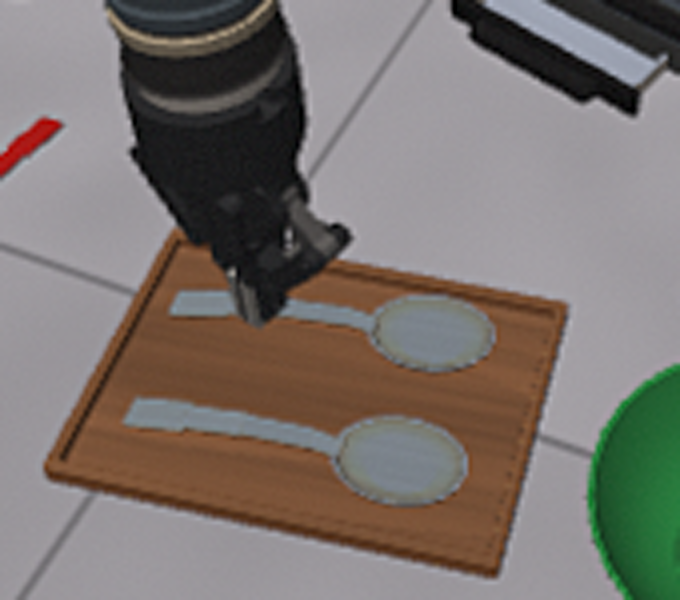

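Both spoons lie side by side, flat. Now to the drip tray's front.

Call:
{"api": "apply_moves", "payload": {"motion": [20, -6, 0, 1.2, 0.6, 1.5, 0, 32, -9, 0, 0, 0, 0, 0, 36, -10, 0, 0, 0, 0, 0, 36, -10, 0, 0, 0, 0, 0, 36, -10, 0, 0, 0, 0, 0, 34, -10, 10, 0, 0, 0, 0, 30, -10, 10, 0, 0, 0, 0, 15, -5, 10, 0, 0, 0, 0, 0, 0, 5, 0, 0, 0, 0, 0, 0, 0, 0, 0, 0, 0]}}

```text
time_s: 13.9
tool_pos: [0.4746, -0.0998, 0.2904]
tool_rot: [3.12, 0.004, 1.266]
ft_force: [-0.1, -0.6, 0.7]
finger_gap: 0.0003
```

```bash
python3 - <<'E'
from h import *
go([.472,-.091,.043],1.283)
E
```

```text
t 13.9 rot left deg(tool) [ 1.2  0.3 -1. ] shift mm (tool now) [ 8.  -7.1 92.2] shift mm (tool after) [ 7.7 -5.  92.4]
grasp pt now [ 0.4776 -0.1015  0.1355] rpy [3.1203 0.0044 1.2658] F [-0.1259 -0.6027  0.7285] gap 0.0003 q [-0.3446 -0.0649 -0.2402  1.374  -0.0035  1.5311]
```

Call:
{"api": "apply_moves", "payload": {"motion": [3, -2, 15, 1, 0.3, -0.8, 0, 0, -2, 25, 0, 0, 0, 0, 0, 0, 25, 0, 0, 0, 0, 0, 0, 16, 0, 0, 0, 0, 0, 0, 6, 0, 0, 0, 0, 0, 0, 0, 0, 0, 0, 0]}}

```text
time_s: 14.5
tool_pos: [0.4735, -0.1013, 0.201]
tool_rot: [3.136, -0.0, 1.271]
ft_force: [-0.5, -1.1, 0.4]
finger_gap: 0.0002
```

```bash
python3 - <<'E'
from h import *
go([.530-.126*.284,.106-.126*.959,.043],1.283)
b=env.camera('side')
crop(b,190,120,330,260,'s13.png',4)
E
```

```text
t 14.5 rot left deg(tool) [ 0.3 -0.  -0.7] shift mm (tool now) [88.8 -5.7  3. ] shift mm (tool after) [88.8 -4.7  3. ]
grasp pt now [ 0.4743 -0.1016  0.046 ] rpy [ 3.136  -0.0002  1.2712] F [-0.5125 -1.1424  0.3662] gap 0.0002 q [-0.3496 -0.0042 -0.3629  1.2065  0.0005  1.5208]
```

View pics/s13.png

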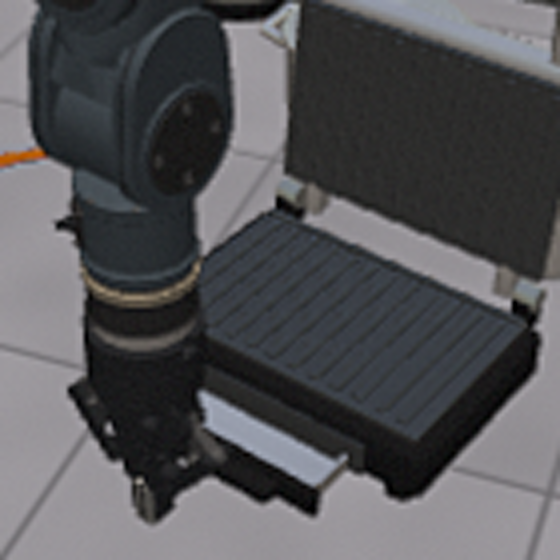

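Call:
{"api": "apply_moves", "payload": {"motion": [8, -3, 3, 0.3, 0, -0.6, 0, 12, -2, 0, 0, 0, 0, 0, 12, 0, 0, 0, 0, 0, 0, 12, 0, 0, 0, 0, 0, 0, 12, 0, 0, 0, 0, 0, 0, 10, 0, 0, 0, 0, 0, 0, 6, 0, 0, 0, 0, 0, 0, 0, 0, 0, 0, 0, 0, 0]}}

```text
time_s: 15.35
tool_pos: [0.4926, -0.0249, 0.202]
tool_rot: [3.134, 0.002, 1.284]
ft_force: [-0.2, -0.5, -1.1]
finger_gap: -0.0
```

```bash
python3 - <<'E'
from h import *
go([.530-.126*.284,.106-.126*.959,.043],1.283)
E
```

```text
t 15.35 rot left deg(tool) [0.4 0.1 0. ] shift mm (tool now) [10.1 -1.3  3.9] shift mm (tool after) [10.1 -1.3  4. ]
grasp pt now [ 0.4936 -0.0256  0.047 ] rpy [3.1344 0.0025 1.2838] F [-0.212  -0.4767 -1.1114] gap -0.0 q [-0.1856  0.0177 -0.3389  1.2072 -0.0032  1.6721]
```

Call:
{"api": "apply_moves", "payload": {"motion": [4, 0, 3, 0, 0, 0, 0, 4, 0, 0, 0, 0, 0, 0, 3, 0, 0, 0, 0, 0, 0, 3, 0, 0, 0, 0, 0, 0, 2, 0, 0, 0, 0, 0, 0]}}

```text
time_s: 15.85
tool_pos: [0.4973, -0.0104, 0.1992]
tool_rot: [3.134, 0.009, 1.281]
ft_force: [-2.4, -9.1, 1.1]
finger_gap: 0.0001
```

```bash
python3 - <<'E'
from h import *
go([.530-.126*.284,.106-.126*.959,.043],1.283)
b=env.camera('side')
crop(b,190,120,330,260,'s14.png',4)
E
```

```text
t 15.85 rot left deg(tool) [ 0.4  0.5 -0.1] shift mm (tool now) [-5.1 -1.7  1.2] shift mm (tool after) [-5.1 -1.7  1.2]
grasp pt now [ 0.4981 -0.012   0.0442] rpy [3.1338 0.0087 1.2812] F [-2.4082 -9.0723  1.0613] gap 0.0001 q [-0.153   0.0314 -0.3308  1.2021 -0.0097  1.7073]
```

View pics/s14.png

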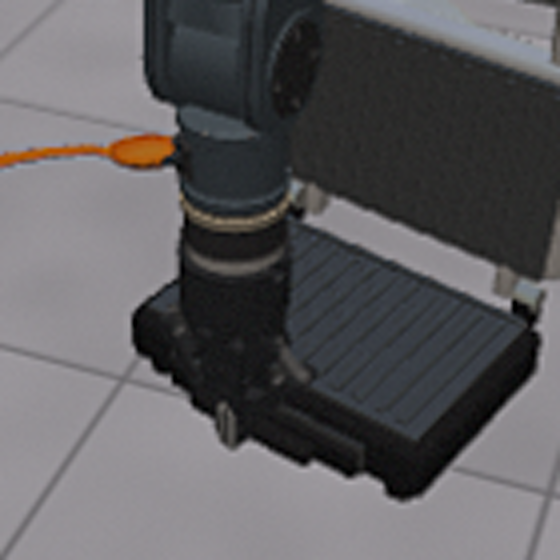

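Tray stopped against its home stop (9 N, at the expected place; tray gone flush in the picture). Back off, rise, and turn the tool for the lid bar.

Call:
{"api": "apply_moves", "payload": {"motion": [-15, 0, 0, 0, 0, 0, 0, -25, 0, -10, 0, 0, 0, 0, -10, 0, -40, 0, 0, 0, 40, 0, 0, -45, 0, 0, -5, 50, 0, 0, -45, 0, 0, -8.2, 50, 0, 0, -45, 0, 0, -8.2, 50, 0, 0, -45, 0, 0, -8.2, 50, 0, 0, -45, 0, 0, -8.2, 50, 0, 0, -30, 0, 0, -8.2, 50, 0, 0, 0, 0, 0, -8.2, 50, 0, 0, 0, 0, 0, -8.2, 50, 0, 0, 0, 0, 0, -8.2, 50]}}

```text
time_s: 17.1
tool_pos: [0.4807, -0.0551, 0.5167]
tool_rot: [3.127, 0.006, 2.563]
ft_force: [0.9, -0.4, -0.9]
finger_gap: 0.05
```

```bash
python3 - <<'E'
from h import *
go([.571,.2414,.37],2.853)
b=env.camera('side');a=env.camera('top')
cv2.imwrite('pics/s15.png',b['frame']);crop(a,150,80,310,240,'t15.png',4)
E
```

```text
t 17.1 rot left deg(tool) [  0.8   0.5 -16.6] shift mm (tool now) [ 86.4 297.7  -4.6] shift mm (tool after) [ -2.2 309.9  -8.3]
grasp pt now [ 0.4827 -0.0538  0.3617] rpy [3.1273 0.0064 2.5631] F [ 0.869  -0.4147 -0.8732] gap 0.05 q [-0.2562 -0.0056  0.2721  1.8379  0.0116  0.3223]
```

View pics/s15.png

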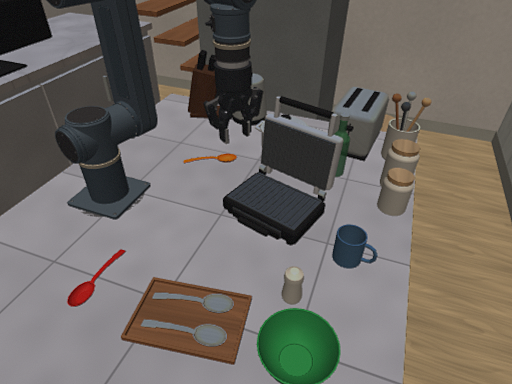

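View pics/t15.png

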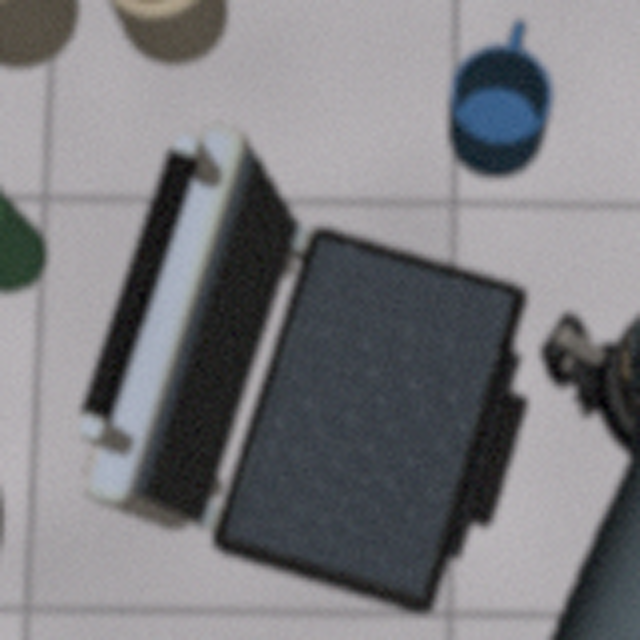

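Call:
{"api": "apply_moves", "payload": {"motion": [0, 0, -5, 0.8, 0.5, -8.2, 60, 0, 0, -3, 0, 0, -8.2, 60, 0, 25, 0, 0, 0, 0, 60, 0, 35, 0, 0, 0, 0, 60, 0, 38, 0, 0, 0, 0, 60, 0, 38, 0, 0, 0, 0, 60, 0, 38, 0, 0, 0, 0, 60, 0, 38, 0, 0, 0, 0, 60, 0, 35, 0, 0, 0, 0, 60, 0, 25, 0, 0, 0, 0, 60, 0, 10, 0, 0, 0, 0, 60, 0, 0, 0, 0, 0, 0, 60]}}

```text
time_s: 18.4
tool_pos: [0.5708, 0.2256, 0.5192]
tool_rot: [3.136, -0.012, 2.808]
ft_force: [0.5, -0.1, 0.1]
finger_gap: 0.0603
```

```bash
python3 - <<'E'
from h import *
go([.571,.2414,.37],2.853)
b=env.camera('side');a=env.camera('top')
print(ray(a,185,150.8,.31))
crop(b,210,30,370,190,'s16.png',4);crop(a,150,80,310,240,'t16.png',4)
E
```

```text
t 18.4 rot left deg(tool) [ 0.3 -0.7 -2.6] shift mm (tool now) [ 5.1 15.  -5.6] shift mm (tool after) [ 4.3 15.2 -5.8]
grasp pt now [0.5693 0.2271 0.3643] rpy [ 3.1359 -0.0124  2.8081] F [ 0.5222 -0.1334  0.0623] gap 0.0603 q [0.2645 0.3818 0.724  1.9201 0.0117 0.598 ]
[0.5731 0.2413 0.31  ]
```

View pics/s16.png

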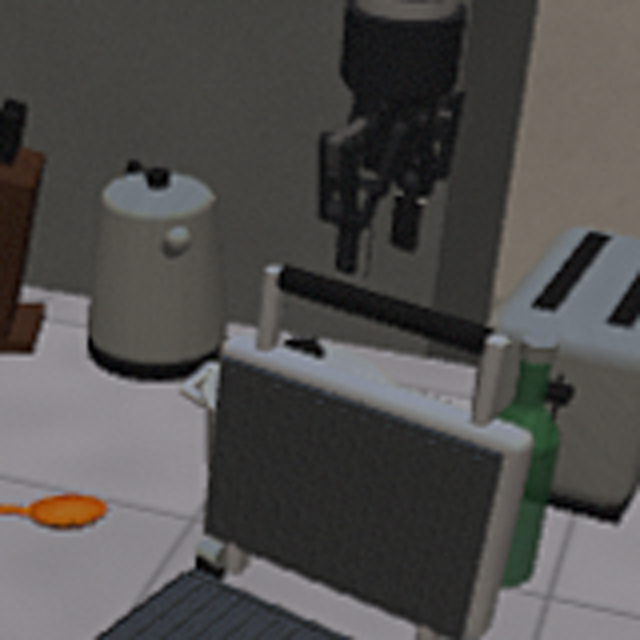

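Call:
{"api": "apply_moves", "payload": {"motion": [4, 8, 0, 0.3, -0.7, -2.4, 60, 0, 8, 0, 0, 0, 0, 60, 0, 0, 0, 0, 0, 0, 60]}}

```text
time_s: 18.8
tool_pos: [0.5712, 0.2384, 0.5215]
tool_rot: [3.141, 0.003, 2.847]
ft_force: [0.3, 0.0, 0.8]
finger_gap: 0.0598
```

```bash
python3 - <<'E'
from h import *
go([.573,.2415,.31],2.853)
E
```

```text
t 18.8 rot left deg(tool) [ 0.   0.2 -0.4] shift mm (tool now) [-0.6  3.5 56.5] shift mm (tool after) [-0.8  3.5 56.5]
grasp pt now [0.5717 0.2383 0.3665] rpy [3.1414 0.0029 2.8467] F [0.3387 0.0163 0.8076] gap 0.0598 q [ 0.2874  0.3948  0.7459  1.9194 -0.0014  0.5823]
```

Call:
{"api": "apply_moves", "payload": {"motion": [0, 3, 10, 0, 0, 0, 60, 0, 0, 15, 0, 0, 0, 60, 0, 0, 15, 0, 0, 0, 60, 0, 0, 10, 0, 0, 0, 60, 0, 0, 3, 0, 0, 0, 60, 0, 0, 0, 0, 0, 0, 60]}}

```text
time_s: 19.4
tool_pos: [0.5719, 0.2391, 0.4699]
tool_rot: [3.14, 0.008, 2.843]
ft_force: [-0.4, -0.4, 0.6]
finger_gap: 0.0598
```

```bash
python3 - <<'E'
from h import *
go([.573,.2415,.31],2.853)
b=env.camera('side');a=env.camera('top')
crop(b,210,30,370,190,'s17.png',4)
E
```

```text
t 19.4 rot left deg(tool) [ 0.1  0.4 -0.6] shift mm (tool now) [-0.3  2.6  4.9] shift mm (tool after) [-0.3  2.6  4.9]
grasp pt now [0.5732 0.239  0.3149] rpy [3.1396 0.0077 2.8429] F [-0.4469 -0.3996  0.6203] gap 0.0598 q [ 0.2884  0.3369  0.5628  1.7892 -0.0026  0.5871]
```

View pics/s17.png

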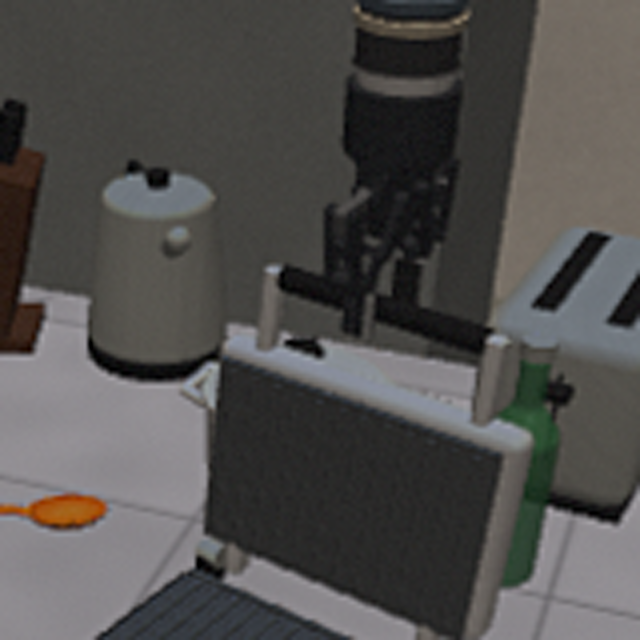

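Call:
{"api": "apply_moves", "payload": {"motion": [0, 2.5, 4, 0, 0.4, -0.5, 40, 0, 0, 0, 0, 0, 0, 25, 0, 0, 0, 0, 0, 0, 10, 0, 0, 0, 0, 0, 0, 10, 0, 0, 0, 0, 0, 0, 10, 0, 0, 0, 0, 0, 0, 10], "squeeze": 45}}

```text
time_s: 20.1
tool_pos: [0.5731, 0.2418, 0.4686]
tool_rot: [3.137, 0.004, 2.853]
ft_force: [-0.5, 0.1, -0.8]
finger_gap: 0.0182
```

```bash
python3 - <<'E'
from h import *
go([.573,.2415,.31],2.853)
E
```

```text
t 20.1 rot left deg(tool) [ 0.3  0.2 -0. ] shift mm (tool now) [ 0.  -0.3  3.6] shift mm (tool after) [ 0.  -0.3  3.6]
grasp pt now [0.5739 0.2423 0.3136] rpy [3.1372 0.0041 2.8527] F [-0.4789  0.1382 -0.8087] gap 0.0182 q [0.2912 0.3434 0.5684 1.79   0.0014 0.5801]
```

Bar gripped (gap 18 mm). I work out the arc: tool y is the grill's +x, tool z is down.

```bash
cat >> h.py <<'E'
def arc(steps):
    s=env.read_state(); R=Ro.from_euler('xyz',s['tool_rot']); p=np.array(s['tool_pos'])+R.apply([0,0,.155])
    u=np.array([.284,.959]); n=np.array([-.959,.284]); d=p[:2]-[.530,.106]
    x=d@u-.095; z=p[2]-.003-.075; lat=d@n
    r=np.hypot(x,z); th=np.arctan2(z,-x)-.0666
    print('t',round(s['time_s'],2),'theta',round(th,3),'r err mm',round((r-.2405)*1e3,1),'lat',round(lat*1e3,1),'F grill x,z',round(s['ft_force'][:2]@u,1),round(s['ft_force'][2],1),'rpy',s['tool_rot'],'gap',round(s['finger_gap'],4))
    rel=R.inv()*Ro.from_euler('xyz',[np.pi,0,2.853]);print('rot left',np.degrees(rel.as_rotvec()).round(1))
    px,pz=-r*np.cos(th+.0666),r*np.sin(th+.0666)
    k=0
    for st in steps:
        k+=1; th-=st; rr=r+(.2405-r)*min(1,k/4)
        q=np.array([-rr*np.cos(th+.0666),rr*np.sin(th+.0666)])
        print(round(th,3),'y',round((q[0]-px)*1e3,1),'z',round((pz-q[1])*1e3,1)); px,pz=q
E
python3 - <<'E'
from h import *
arc([.03,.05,.06,.06,.06,.06])
E
```

```text
t 20.1 theta 1.706 r err mm -0.0 lat -3.4 F grill x,z -0.0 -0.8 rpy [3.1372 0.0041 2.8527] gap 0.0182
rot left [ 0.3  0.2 -0. ]
1.676 y -7.1 z -1.3
1.626 y -11.9 z -1.8
1.566 y -14.4 z -1.3
1.506 y -14.4 z -0.5
1.446 y -14.4 z 0.4
1.386 y -14.4 z 1.3
```

Call:
{"api": "apply_moves", "payload": {"motion": [0, -7, -1.3, 0, 0, 0, 10, 0, -12, -1.8, 0, 0, 0, 10, 0, -14, -1.3, 0, 0, 0, 10, 0, -14, -0.5, 0, 0, 0, 10, 0, -14, 0.4, 0, 0, 0, 10]}}

```text
time_s: 20.6
tool_pos: [0.5563, 0.1858, 0.4743]
tool_rot: [3.115, 0.007, 2.858]
ft_force: [2.0, 4.0, -2.2]
finger_gap: 0.0184
```

```bash
python3 - <<'E'
from h import *
arc([.05]*8)
E
```

```text
t 20.6 theta 1.476 r err mm 0.9 lat -3.6 F grill x,z 4.4 -2.2 rpy [3.1153 0.0072 2.8581] gap 0.0184
rot left [1.5 0.4 0.3]
1.426 y -12.0 z 0.9
1.376 y -12.0 z 1.5
1.326 y -11.9 z 2.1
1.276 y -11.7 z 2.7
1.226 y -11.6 z 3.0
1.176 y -11.5 z 3.6
1.126 y -11.3 z 4.2
1.076 y -11.1 z 4.7
```

Call:
{"api": "apply_moves", "payload": {"motion": [0, -12, 0.8, 0.4, 0, 0, 10, 0, -12, 1.4, 0.3, 0, 0, 10, 0, -12, 2, 0.3, 0, 0, 10, 0, -12, 2.5, 0.3, 0, 0, 10, 0, -12, 3, 0.3, 0, 0, 10, 0, -11.5, 3.6, 0.3, 0, 0, 10]}}

```text
time_s: 21.2
tool_pos: [0.5343, 0.1116, 0.4598]
tool_rot: [-3.137, 0.008, 2.857]
ft_force: [0.9, -0.3, -0.2]
finger_gap: 0.0183
```

```bash
python3 - <<'E'
from h import *
arc([.05]*8)
E
```

```text
t 21.2 theta 1.13 r err mm 3.2 lat -3.8 F grill x,z -0.0 -0.2 rpy [-3.1375  0.0082  2.8572] gap 0.0183
rot left [-0.2  0.5  0.2]
1.08 y -10.9 z 5.5
1.03 y -10.6 z 6.0
0.98 y -10.2 z 6.5
0.93 y -9.9 z 7.0
0.88 y -9.9 z 6.8
0.83 y -9.6 z 7.3
0.78 y -9.2 z 7.7
0.73 y -8.8 z 8.2
```

Call:
{"api": "apply_moves", "payload": {"motion": [0, -11, 5.5, 0, 0.2, 0, 10, 0, -10.5, 6, 0, 0.2, 0, 10, 0, -10, 6.5, 0, 0, 0, 10, 0, -10, 7, 0, 0, 0, 10, 0, -5, 3.5, 0, 0, 0, 10, 0, 0, 0, 0, 0, 0, 10], "squeeze": 70}}

```text
time_s: 21.8
tool_pos: [0.5198, 0.0605, 0.4316]
tool_rot: [-3.138, 0.006, 2.854]
ft_force: [2.3, 2.7, 2.3]
finger_gap: 0.0172
```

```bash
python3 - <<'E'
from h import *
arc([.04]*8)
b=env.camera('side')
crop(b,210,50,350,250,'s18.png',3.5)
E
```

```text
t 21.8 theta 0.883 r err mm 3.7 lat -4.0 F grill x,z 3.3 2.3 rpy [-3.1379  0.0058  2.8543] gap 0.0172
rot left [-0.2  0.3  0.1]
0.843 y -7.3 z 6.6
0.803 y -7.0 z 6.8
0.763 y -6.7 z 7.1
0.723 y -6.3 z 7.3
0.683 y -6.7 z 6.9
0.643 y -6.4 z 7.2
0.603 y -6.1 z 7.4
0.563 y -5.8 z 7.7
```

View pics/s18.png

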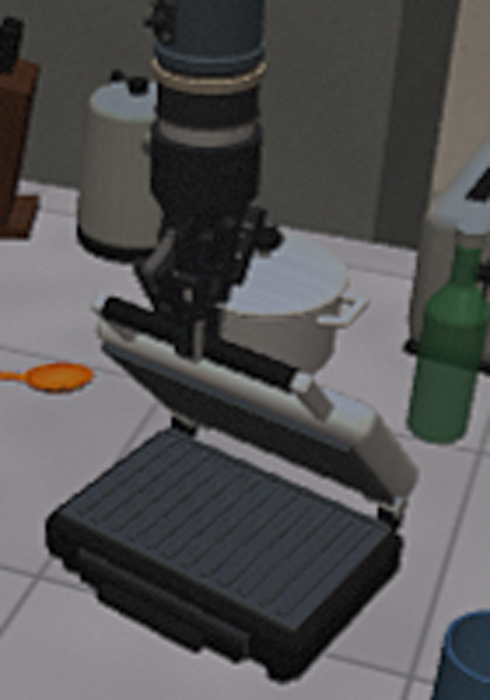

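The bar (crop (110,305)–(300,380)) stays between the pads and the lid follows at about 0.88 rad. I continue more slowly through the range where it would fall.

Call:
{"api": "apply_moves", "payload": {"motion": [0, -7.5, 6.5, 0, 0, 0, 10, 0, -7, 6.8, 0, 0, 0, 10, 0, -7, 7, 0, 0, 0, 10, 0, -6.5, 7.2, 0, 0, 0, 10, 0, -6.5, 7, 0, 0, 0, 10, 0, -6.2, 7.2, 0, 0, 0, 10], "squeeze": 80}}

```text
time_s: 22.45
tool_pos: [0.5076, 0.0198, 0.3893]
tool_rot: [-3.138, 0.007, 2.857]
ft_force: [0.5, 2.0, 3.8]
finger_gap: 0.017
```

```bash
python3 - <<'E'
from h import *
arc([.04]*8)
b=env.camera('side')
crop(b,210,50,350,250,'s19.png',3.5)
E
```

```text
t 22.45 theta 0.636 r err mm 1.4 lat -4.2 F grill x,z 2.0 3.8 rpy [-3.1378  0.0073  2.857 ] gap 0.017
rot left [-0.2  0.4  0.2]
0.596 y -5.8 z 7.7
0.556 y -5.5 z 7.9
0.516 y -5.2 z 8.1
0.476 y -4.8 z 8.3
0.436 y -4.8 z 8.3
0.396 y -4.5 z 8.5
0.356 y -4.1 z 8.7
0.316 y -3.8 z 8.9
```

View pics/s19.png

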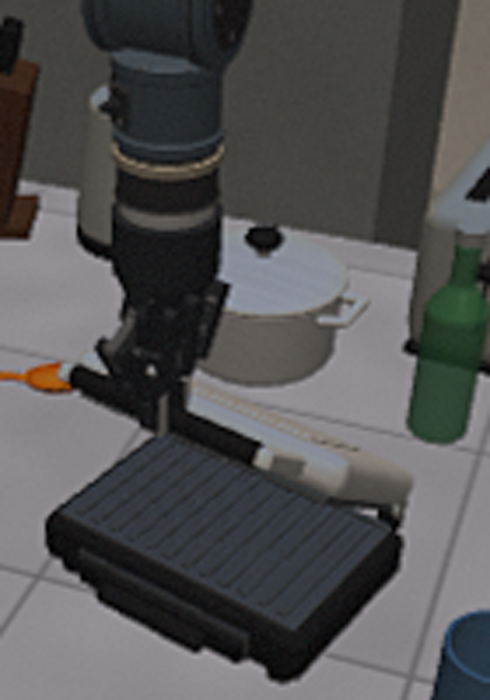

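Call:
{"api": "apply_moves", "payload": {"motion": [0, -5.8, 7.7, 0, 0, 0, 10, 0, -5.5, 7.9, 0, 0, 0, 10, 0, -5.2, 8, 0, 0, 0, 10, 0, -5, 8, 0, 0, 0, 10, 0, -4.7, 8, 0, 0, 0, 10, 0, -4.4, 8, 0, 0, 0, 10]}}

```text
time_s: 23.1
tool_pos: [0.4986, -0.0117, 0.3366]
tool_rot: [3.141, 0.005, 2.857]
ft_force: [2.0, 3.7, 3.7]
finger_gap: 0.017
```

```bash
python3 - <<'E'
from h import *
arc([.035]*8)
b=env.camera('side')
crop(b,210,80,350,250,'s20.png',3.5)
E
```

```text
t 23.1 theta 0.379 r err mm -0.2 lat -4.1 F grill x,z 4.1 3.7 rpy [3.1415 0.0054 2.8568] gap 0.017
rot left [0.  0.3 0.2]
0.344 y -3.5 z 7.6
0.309 y -3.3 z 7.7
0.274 y -3.0 z 7.9
0.239 y -2.7 z 8.0
0.204 y -2.4 z 8.1
0.169 y -2.1 z 8.1
0.134 y -1.8 z 8.2
0.099 y -1.5 z 8.3
```

View pics/s20.png

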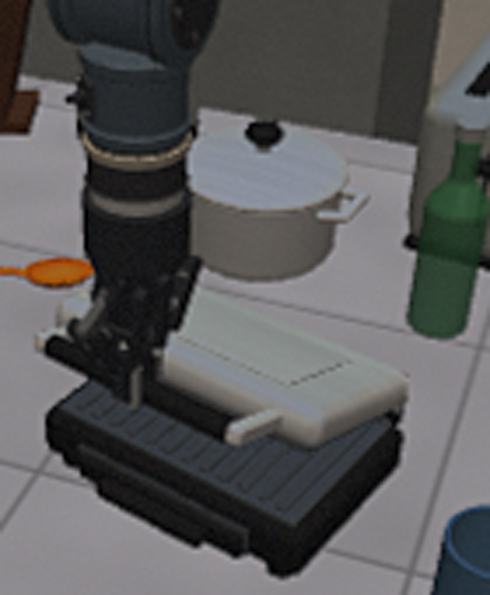

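Lid well held at about 0.38 rad, bar between the pads (crop (135,385)). Continue.

Call:
{"api": "apply_moves", "payload": {"motion": [0, -3.5, 7.6, 0, 0, 0, 10, 0, -3.3, 7.7, 0, 0, 0, 10, 0, -3, 7.8, 0, 0, 0, 10, 0, -2.7, 8, 0, 0, 0, 10, 0, -2.4, 8, 0, 0, 0, 10, 0, -2, 5, 0, 0, 0, 10, 0, 0, 0, 0, 0, 0, 10]}}

```text
time_s: 23.85
tool_pos: [0.494, -0.0282, 0.286]
tool_rot: [3.135, 0.004, 2.859]
ft_force: [2.7, 0.3, 1.9]
finger_gap: 0.0173
```

```bash
python3 - <<'E'
from h import *
arc([.025]*7)
E
```

```text
t 23.85 theta 0.157 r err mm -1.6 lat -4.3 F grill x,z 1.1 1.9 rpy [3.1354 0.0044 2.8594] gap 0.0173
rot left [0.4 0.2 0.4]
0.132 y -1.6 z 5.8
0.107 y -1.5 z 5.8
0.082 y -1.3 z 5.9
0.057 y -1.2 z 5.9
0.032 y -0.7 z 6.0
0.007 y -0.5 z 6.0
-0.018 y -0.4 z 6.0
```

Call:
{"api": "apply_moves", "payload": {"motion": [0, -1.5, 6, 0.3, 0, 0, 10, 0, -1.5, 6, 0, 0, 0, 10, 0, -1.2, 6, 0, 0, 0, 10, 0, -1, 5, 0, 0, 0, 10, 0, -0.7, 4, 0, 0, 0, 10, 0, 0, 0, 0, 0, 0, 10]}}

```text
time_s: 24.45
tool_pos: [0.4927, -0.0319, 0.2598]
tool_rot: [3.134, 0.006, 2.862]
ft_force: [4.0, 3.9, -3.1]
finger_gap: 0.0169
```

```bash
python3 - <<'E'
from h import *
arc([.015]*4)
b=env.camera('side')
crop(b,210,80,350,250,'s21.png',3.5)
E
```

```text
t 24.45 theta 0.046 r err mm -2.4 lat -4.3 F grill x,z 4.8 -3.1 rpy [3.1339 0.0059 2.8624] gap 0.0169
rot left [0.4 0.3 0.5]
0.031 y -1.0 z 3.5
0.016 y -0.9 z 3.5
0.001 y -0.9 z 3.5
-0.014 y -0.8 z 3.6
```

View pics/s21.png

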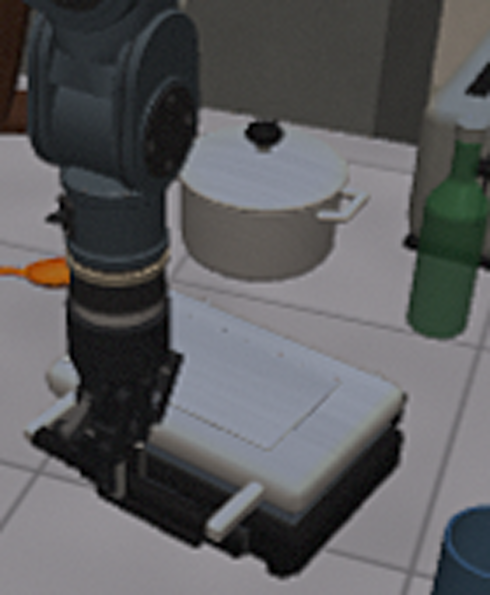

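Call:
{"api": "apply_moves", "payload": {"motion": [0, -1, 3.5, 0, 0, 0, 10, 0, -1, 3.5, 0, 0, 0, 10, 0, -0.5, 3, 0, 0, 0, 10, 0, -0.5, 2, 0, 0, 0, 10, 0, 0, 0, 0, 0, 0, 10]}}

```text
time_s: 25.0
tool_pos: [0.4917, -0.0325, 0.2598]
tool_rot: [3.129, 0.011, 2.866]
ft_force: [5.0, 4.3, -3.5]
finger_gap: 0.0165
```

```bash
python3 - <<'E'
from h import *
arc([.015]*2)
E
```

```text
t 25.0 theta 0.046 r err mm -2.3 lat -4.3 F grill x,z 5.5 -3.5 rpy [3.1286 0.011  2.8659] gap 0.0165
rot left [0.7 0.6 0.7]
0.031 y -0.9 z 3.5
0.016 y -0.9 z 3.5
```

```bash
python3 - <<'E'
from h import *
s=env.read_state()
for k in('joint_positions','joint_vel','effort','ft_force','ft_torque'):print(k,s[k])
b=env.camera('side');a=env.camera('top')
crop(b,200,150,320,260,'s22.png',6);crop(a,180,120,310,250,'t22.png',5)
E
```

```text
joint_positions [-0.2058 -0.0261 -0.2642  1.3208  0.0122  0.0699]
joint_vel [ 0.0019 -0.0056  0.0019  0.0034 -0.0022  0.0006]
effort [ -1.836  -32.2412  31.8956   1.3763  -1.8366  -0.0449]
ft_force [ 4.9861  4.2639 -3.4849]
ft_torque [ 1.2291 -1.0195 -0.0056]
```

View pics/s22.png

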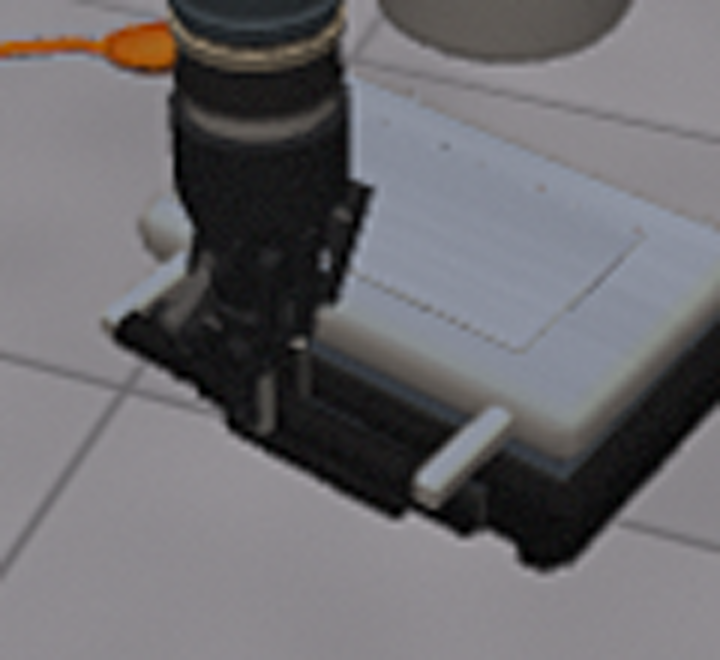

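View pics/t22.png

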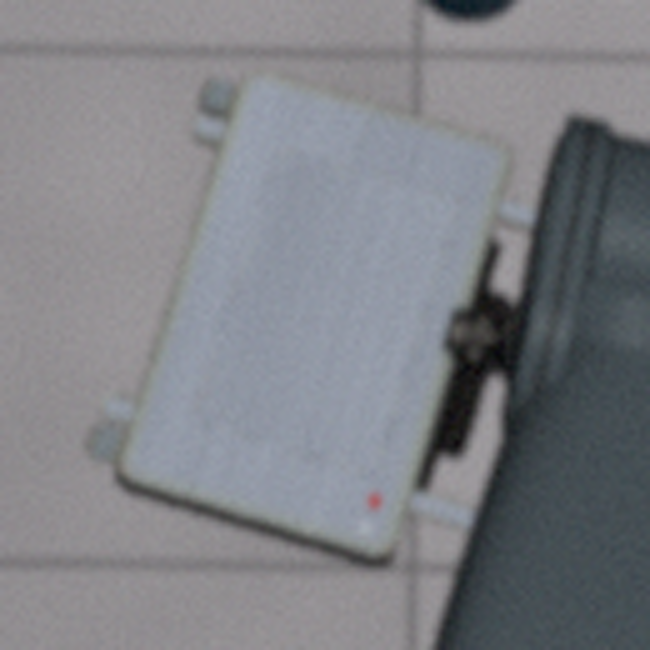

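```bash
python3 - <<'E'
from h import *
b=env.camera('side');
u=np.array([.284,.959]); n=np.array([-.959,.284])
def P(x,z,lat,th): # x,z relative to hinge in shut frame
    X=np.cos(th)*x+np.sin(th)*z; Z=-np.sin(th)*x+np.cos(th)*z
    return np.r_[np.array([.530,.106])+(.095+X)*u+lat*n,.075+Z]
im=cv2.resize(b['frame'][130:260,200:330],None,fx=6,fy=6,interpolation=cv2.INTER_CUBIC)
for th,c in((0,(0,255,0)),(.05,(0,0,255)),(.1,(255,0,0))):
    pts=[P(-.24,.016,-.099,th),P(-.24,.016,.099,th),P(-.185,.038,-.131,th),P(-.013,.038,-.131,th),P(-.185,.0,-.131,th),P(-.013,.0,-.131,th)]
    pp=[(proj(b,q)-[200,130])*6 for q in pts]
    for q in pp: cv2.circle(im,tuple(int(v) for v in q),3,c,-1)
    for i,j in((0,1),(2,3),(4,5)): cv2.line(im,tuple(int(v) for v in pp[i]),tuple(int(v) for v in pp[j]),c,1)
cv2.imwrite('pics/s23.png',im[:600])
E
```

```text
(no output)
```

View pics/s23.png

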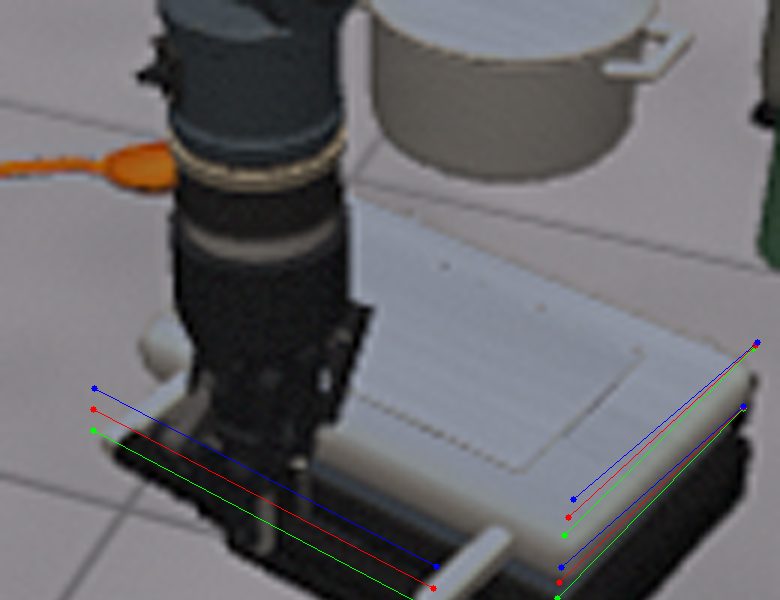

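Overlay: at 0 rad (green) the predicted bar ends and lid corners match the image (arm ends at (110,438) and (430,608)); the lid sits at about 0 rad. Forces are small; releasing gently.

Call:
{"api": "apply_moves", "payload": {"motion": [0, 0, 0, 0, 0, 0, 20, 0, 0, 0, 0, 0, 0, 26, 0, 0, 0, 0, 0, 0, 34, 0, 0, 0, 0, 0, 0, 38, 0, 0, 0, 0, 0, 0, 38], "squeeze": 30}}

```text
time_s: 25.65
tool_pos: [0.4886, -0.0355, 0.256]
tool_rot: [-3.138, 0.002, 2.863]
ft_force: [-0.0, -0.1, 0.4]
finger_gap: 0.0382
```

```bash
python3 - <<'E'
from h import *
arc([.015]*2)
b=env.camera('side')
crop(b,200,150,320,260,'s24.png',6)
E
```

```text
t 25.65 theta 0.028 r err mm 3.6 lat -0.8 F grill x,z -0.1 0.4 rpy [-3.1377  0.0016  2.8634] gap 0.0382
rot left [-0.2  0.1  0.6]
0.013 y 0.6 z 3.7
-0.002 y 0.6 z 3.7
```

View pics/s24.png

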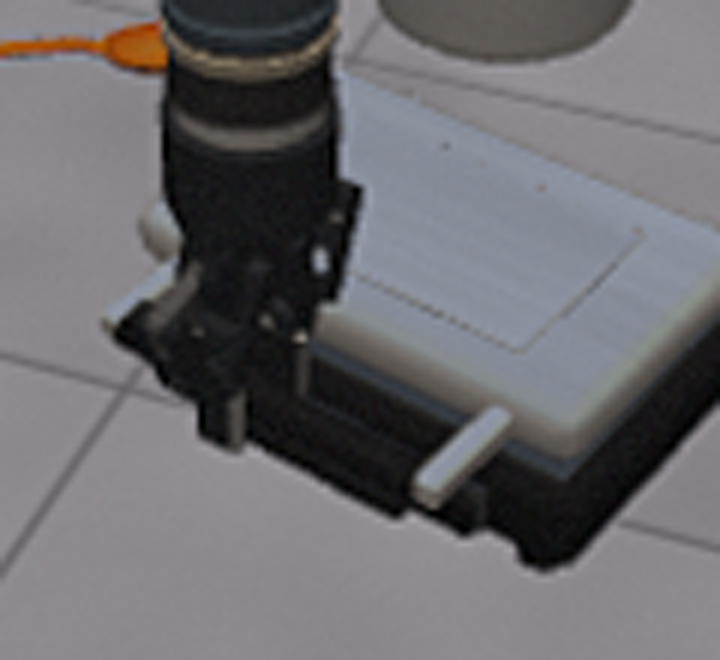

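Lid did not move on release: shut. Rising straight up.

Call:
{"api": "apply_moves", "payload": {"motion": [0, 3, -3, 0, 0, 0, 42, 0, 0, -10, 0, 0, 0, 42, 0, 0, -15, 0, 0, 0, 42, 0, 0, -30, 0, 0, 0, 42, 0, 0, -40, 0, 0, 0, 42, 0, 0, -40, 0, 0, 0, 42, 0, -40, -30, 0, 0, 0, 42, 0, -45, 0, 0, 0, 0, 42, 0, -45, 0, 0, 0, 0, 42, -35, -30, 0, 0, 0, 0, 42, -45, 0, 0, 0, 0, 0, 42, 0, 0, 0, 0, 0, 0, 42]}}

```text
time_s: 26.9
tool_pos: [0.5224, -0.2112, 0.4382]
tool_rot: [-3.13, 0.006, 2.868]
ft_force: [0.2, 0.2, -1.4]
finger_gap: 0.0421
```

```bash
python3 - <<'E'
from h import *
go([.5,0,.3])
b=env.camera('side');a=env.camera('top')
cv2.imwrite('pics/s25.png',b['frame']);cv2.imwrite('pics/t25.png',a['frame'])
E
```

```text
t 26.9 rot left deg(tool) [0. 0. 0.] shift mm (tool now) [ 79.6 198.8 -19.5] shift mm (tool after) [ 79.6 198.8 -19.5]
grasp pt now [ 0.5229 -0.2132  0.2833] rpy [-3.1303  0.006   2.8676] F [ 0.2256  0.2285 -1.3751] gap 0.0421 q [-0.5008  0.1566  0.2835  1.6892 -0.0096 -0.2269]
```

View pics/s25.png

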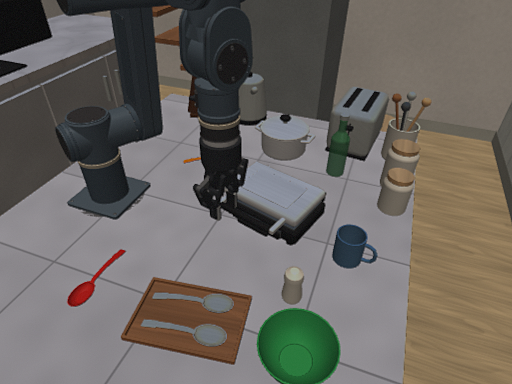

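View pics/t25.png

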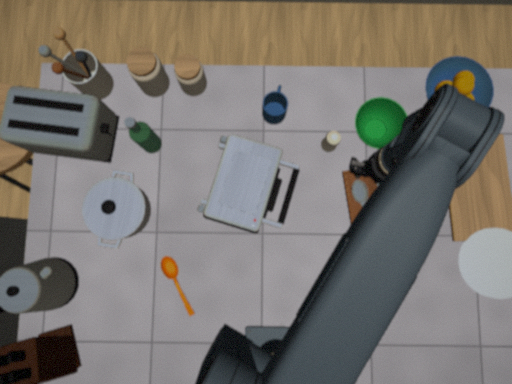

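Call:
{"api": "apply_moves", "payload": {"motion": [30, -10, 0, 0, 0, 0, 42, 40, -30, 0, 0, 0, 0, 42, 40, -40, 0, 0, 0, 0, 42, 30, -40, 0, 0, 0, 0, 42, 20, -40, 0, 0, 0, 0, 42, 10, -30, 0, 0, 0, 0, 42, 0, 0, 0, 0, 0, 0, 42, 0, 0, 0, 0, 0, 0, 42]}}

```text
time_s: 27.8
tool_pos: [0.3002, -0.3372, 0.4518]
tool_rot: [-3.12, 0.019, 2.88]
ft_force: [0.1, 0.8, -0.4]
finger_gap: 0.0417
```

```bash
python3 - <<'E'
from h import *
b=env.camera('side');a=env.camera('top')
crop(b,200,140,340,250,'s26.png',5.5);crop(a,180,120,310,240,'t26.png',5)
cv2.imwrite('pics/s27.png',b['frame'])
E
```

```text
(no output)
```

View pics/s26.png

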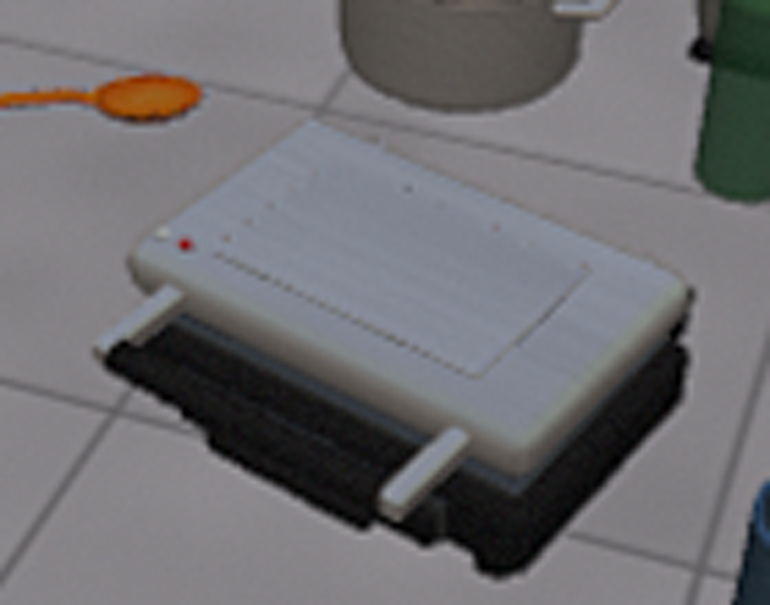

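View pics/t26.png

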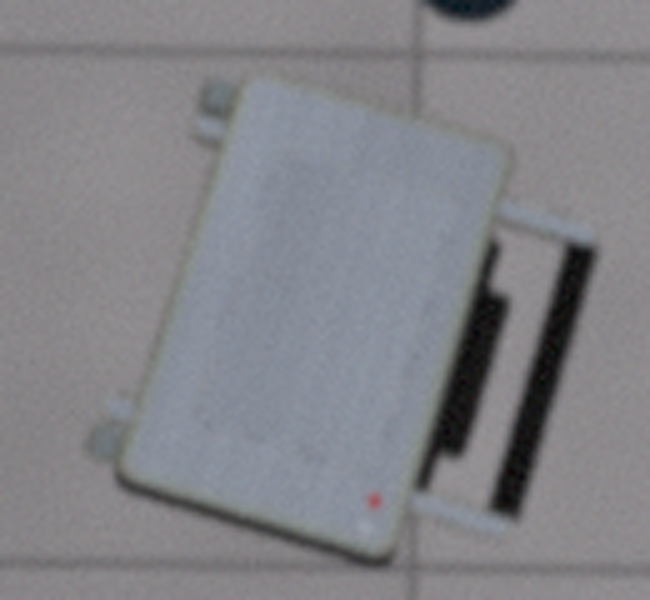

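View pics/s27.png

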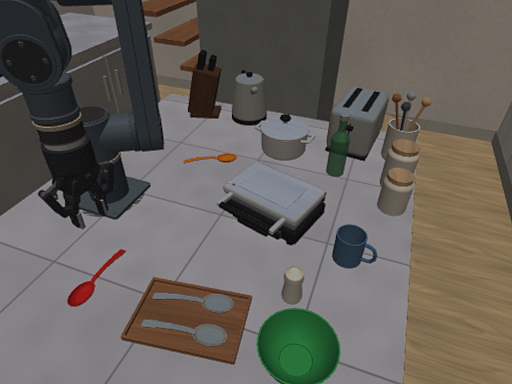

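```bash
python3 - <<'E'
from h import *
b=env.camera('side');a=env.camera('top')
T=lambda x,y:(x/5+180,y/5+120);S=lambda x,y:(x/5.5+200,y/5.5+140)
u=np.array([.284,.959]); n=np.array([-.959,.284]); C=np.array([.530,.106])
for nm,t,s in(('armR end',(593,238),(392,508)),('armL end',(512,525),(103,347))):
    X=tri((a,b),(T(*t),S(*s)));d=X[:2]-C;print(nm,X,'grill x,y',d@u,d@n)
for t in((507,300),(463,455)):
    X=ray(a,*T(*t),.034);d=X[:2]-C;print('pull',d@u,d@n)
# spoons: side view, steel mask inside tray via ray
tc=np.array([.4695,-.3144]);e=np.array([np.cos(.142),np.sin(.142)]);f=np.array([-e[1],e[0]])
for nm,p,z in(('bowl',(210,335),.015),('end',(142.5,323),.01),('bowl2',(218,303),.015),('end2',(153,296.5),.01)):
    d=ray(b,*p,z)[:2]-tc;print(nm,d@e,d@f)
a0,b0=load()
for nm,c0,c,(x0,y0,x1,y1) in(('mug',a0,a,(255,80,295,130)),('bottle',a0,a,(120,110,165,155)),('pot',a0,a,(75,165,155,250)),('pepper s',b0,b,(280,260,307,308)),('bowl s',b0,b,(250,300,345,384)),('pepper t',a0,a,(318,125,346,158))):
    print(nm,cv2.absdiff(c0['frame'],c['frame'])[y0:y1,x0:x1].mean().round(2))
E
```

```text
armR end [ 0.581  -0.0616  0.0872] grill x,y -0.14623235243523322 -0.0964972871194578
armL end [ 0.406  -0.0123  0.0951] grill x,y -0.14864704504848575 0.08532407600251633
pull -0.10931987782174563 -0.05289757061483541
pull -0.11121607614085374 0.04953455937423463
bowl 0.06436941408767485 -0.040622893703392074
end -0.09629876121567471 -0.04436274376137532
bowl2 0.057125891420892694 0.04262017716712783
end2 -0.1039628373297715 0.027641039479636354
mug 10.71
bottle 10.56
pot 12.8
pepper s 9.89
bowl s 7.17
pepper t 12.39
```

Checks agree: bar mean height 91 mm (its shut value), pull 110–111 mm in front of the origin (home is 115), spoon centred in the tray's free half, its mate unmoved, bystanders at the same pixels. Handing in.

```bash
python3 - <<'E'
from h import *
print(env.close_job())
E
```

```text
the job is handed in; nothing more can be done
None
```

The job is handed in. The spoon is in the wooden tray beside its mate, the drip tray is home and the lid is shut, all in about 28 s of the 72 s. The hand-in gave no verdict, so these results rest on my own last checks.

- **Spoon:** I lifted it off the plate by the handle and lowered it until it touched the tray floor, then let go. It lies along the tray at about x −16 to −18 mm, y −41 mm in the tray's frame. I did not measure its final tilt; it looks flat in the side picture.
- **Mate:** The other spoon is still in its place in the tray.
- **Drip tray:** I pushed it until it stopped against its home position at about 9 N. The picture puts its front 110–111 mm ahead of the grill's origin. Home is 115 mm, so it seems about 4–5 mm past its stop, which I take as measuring error.
- **Lid:** I held it by the bar all the way down, and it did not move when I released it. The two bar ends measured 87 and 95 mm high, a mean of 91 mm, which is the shut value.
- **Disagreement:** Near the end the gripper position gave a lid angle of 0.046 rad and would not go lower. The pictures showed the lid shut, so I think the bar had slipped a little in the grip.
- **Bystanders:** All five look to be at the same pixels as at the start. A picture-difference check was inconclusive, because it read about 7–13 on all of them and I took no noise baseline.
- **Robot:** The gripper is clear of everything.

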